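# Load the bench shaker and pack out the slack

## Robot

A 6-joint arm with a two-finger parallel gripper is mounted at the origin on a cart in front of the work surface, level with it; the furniture and walls round the work are solid. World frame = base frame: x ahead of the robot, y to its left, z up, the work surface at z = 0. Lengths are in m, angles in rad, forces in N, time in s.
With the tool pointing down it reaches from about 0.35 to 0.725 m from the base axis. Payload 6 kg.
Tool frame: the origin (TCP) lies at the centre of the arm's flange, where the gripper is bolted on; the fingertips stand 173 mm ahead of it and the grasp point (between the pads) lies 155 mm ahead of it; z points along the fingers, y is the line along which they close (so a half turn about z gives the same grasp; the last joint's range is limited). The gripper opens to 85 mm and grips with 20 to 120 N. Pads are 22 mm wide; open, the fingers measure 114 mm over their backs; the gripper's body (76 mm by 85 mm) begins 54 mm behind the grasp point. The pads swing forward as they close: fully open they stand 13 mm farther back than shut.
Start: joints at [1.642, 0.04, 0.085, 0, -1.615, -0.334], TCP at [0.156, 0.579, 0.405] pointing down, gripper open.
Joint ranges: [-2.56, 2.56], [-1.29, 2.01], [-1.08, 1.49], [-3.29, 1.98], [-2.81, -0.18], [-2.99, 2.99]. Speed limits (rad/s): [2.57, 2.57, 3.01, 3.14, 3.14, 3.14].

## Interface

Orientations are given as a 3x3 rotation matrix whose columns are the frame's x, y, z axes.
In Python, from bench import r gives the robot as it stands.
- The arm moves only by the shell command python3 -m jog 'ROWS' [FORCE]. ROWS is JSON, a list of rows, each an object with "gripper": the opening, from 0 (shut) to 1 (fully open); "slide": the shift along the tool's x, y, z in cm, a list of three; "rot": the turn, a rotation vector about the tool's x, y, z in rad, a list of three. In form: [{"gripper": gripper, "slide": [tx, ty, tz], "rot": [rx, ry, rz]}, ...]. A call has 1 to 20 rows; each row shifts and turns the commanded pose from where the row before left it, along the tool's axes as they then stand; what a row does not reach is not made up. A row lasts 1/12 s, in which the tool goes at most 41.7 mm and 7.16 degrees, less where a joint would pass 70% of its speed; a pose out of reach is approached as far as the arm can. A call with a gripper value outside its range is refused whole. The fingers move at their own pace and stop on an object; FORCE is the grip in N (left out, the last holds). Time passes only in rows, so rows that do not move let the fingers close. It gives the time, the measured TCP pose, the force, the opening and the grip force at its end, in the units of the state.
- r.sense(): the state, without advancing time (a new reading comes with each control period).
- r.grab_frame(name): name is "scene" or "top" or "wrist"; returns a dict with "img" (384x512x3 uint8, red, green, blue), "z_map" (384x512 float32, m along the optical axis (not along the pixel's ray), 0 where there is no reading), "fx", "fy", "cx", "cy" (pixels), "pose" (4x4, takes a point from camera to world coordinates); the wrist camera has in their place "T_tool_cam" (4x4, takes a point from camera to tool coordinates, whose origin is the TCP and whose axes are the flange's). Camera axes: x right, y down, z forward; pixel columns grow to the right and rows downward; lengths in m; the calibration is good to about 2 mm. A picture is of the moment at which its call begins: read the wrist's pose just before it.
- r.job_done(): hands the job in; it is judged then, once.
Trained networks look in a picture, given as the dict that the camera call returned (one of the last four; its "shot" number tells which), for a name from the list of things; names that differ only in an ending like _2 or _b are one class to them, and where a whole thing is asked for, a point or a joint stands for the part that bears it (a point fixed in the world has none). Each returns a list of dicts, best first, with "confidence" (0 to 1); they miss things now and then, are a little off and sometimes report something else, mostly with a low value. They report only what shows in the picture. A call takes as long as a camera call.
- r.boxes_of(picture, name): "at" ([column, row] in pixels, amid what is visible of it).
- r.cut_out(picture, name): "mask" (384x512 bool, what is visible of it) and "at" ([column, row] in pixels, amid what is visible of it).
The state is a dict: "time": time; "q": joint angles; "dq": joint speeds; "joint_efforts": joint torques, N m; "tool_pos": TCP position; "eef_rot": TCP orientation; "wrist_force": force on the tool from outside, world axes, zero at the start; "moment": the same for the moment, N m; "grip_width": opening from 0.0 (shut) to 1.0 (fully open); "grasp_force": force on a finger pad.
Only numpy, scipy, OpenCV 4.12 (cv2) and the standard library are available. Lean on these libraries where they do the work, as an engineer would, in place of code of your own. Each camera call takes 0.05 s, during which the arm holds its last target. There are 200 camera calls.

## Task

Change the shaker over to the next batch: stand the small white-capped bottles of the last run in the wooden tray, and stand all the labelled bottles upright in a row on the shaker against the rear fence. Their gap to the front bar is not known, so try the packing plates from the rack (best from the thinnest up) until one goes right down onto the shaker's tray between bottles and bar, its tab upright, and is gripped by the sprung bar, so that nothing can rattle. Leave just that plate in and have all the others standing in their own slots.

Things in the scene. Friction and masses are not known exactly. Their poses are not given: they have to be found in the camera images.
- bottle_a_mid (a point): Labelled 60 ml amber glass bottle with a black screw cap, 39 mm diameter, 88 mm tall, 0.13 kg, straight-sided to about 58 mm above its foot, standing loose on the bench; may be absent. This point is on its axis, half-way up (44 mm above its foot). z is up along the bottle.
- bottle_b_mid (a point): Labelled 60 ml amber glass bottle with a black screw cap, 39 mm diameter, 88 mm tall, 0.13 kg, straight-sided to about 58 mm above its foot, standing loose on the bench; may be absent. This point is on its axis, half-way up (44 mm above its foot). z is up along the bottle.
- bottle_c_mid (a point): Labelled 60 ml amber glass bottle with a black screw cap, 39 mm diameter, 88 mm tall, 0.13 kg, straight-sided to about 58 mm above its foot, standing loose on the bench; may be absent. This point is on its axis, half-way up (44 mm above its foot). z is up along the bottle.
- bottle_d_mid (a point): Labelled 60 ml amber glass bottle with a black screw cap, 39 mm diameter, 88 mm tall, 0.13 kg, straight-sided to about 58 mm above its foot, standing loose on the bench; may be absent. This point is on its axis, half-way up (44 mm above its foot). z is up along the bottle.
- done_a_mid (a point): Bottle of the last run, still on the shaker's tray: 30 ml amber glass, no label, white ribbed cap, 33 mm diameter, 73 mm tall, straight-sided to about 46 mm above its foot, 60 g; may be absent. This point is on its axis, half-way up (36.5 mm above its foot). z is up along the bottle.
- done_b_mid (a point): Bottle of the last run, still on the shaker's tray: 30 ml amber glass, no label, white ribbed cap, 33 mm diameter, 73 mm tall, straight-sided to about 46 mm above its foot, 60 g; may be absent. This point is on its axis, half-way up (36.5 mm above its foot). z is up along the bottle.
- done_c_mid (a point): Bottle of the last run, still on the shaker's tray: 30 ml amber glass, no label, white ribbed cap, 33 mm diameter, 73 mm tall, straight-sided to about 46 mm above its foot, 60 g; may be absent. This point is on its axis, half-way up (36.5 mm above its foot). z is up along the bottle.
- finished (a point): Tray for finished bottles, fixed: an open wooden tray 60 x 180 mm, walls 4 mm thick and 18 mm high, inside 52 x 172 mm. This point is the middle of its floor, 4 mm above the bench. x across the tray, y along it, z up.
- plate_8_mid (a point): White plastic packing plate 8 mm thick all over, an upside-down T: blade 168 mm long (y), 44 mm high, with a central grip tab 40 mm wide up to 128 mm above the lower edge; lower edges rounded 3 mm; 98 g. The five plates differ in thickness only. This point is its middle: 64 mm above the lower edge, mid-length, mid-thickness. x across the thickness, z up.
- slot_8 (a point): Slot for the 8 mm plate in the wooden rack (230 x 124 mm, 2.5 kg, loose on the bench), 11.6 mm wide, between notched battens that rise 27 mm above its floor. Slots are 46 mm apart along x, thinnest nearest the robot. This point is the middle of the slot floor, 10 mm above the bench, where the plate's lower edge rests. x across the slot, y along it, z up.
- plate_11_mid (a point): White plastic packing plate 11 mm thick all over, an upside-down T: blade 168 mm long (y), 44 mm high, with a central grip tab 40 mm wide up to 128 mm above the lower edge; lower edges rounded 3 mm; 116 g. The five plates differ in thickness only. This point is its middle: 64 mm above the lower edge, mid-length, mid-thickness. x across the thickness, z up.
- slot_11 (a point): Slot for the 11 mm plate in the wooden rack (230 x 124 mm, 2.5 kg, loose on the bench), 14.6 mm wide, between notched battens that rise 27 mm above its floor. Slots are 46 mm apart along x, thinnest nearest the robot. This point is the middle of the slot floor, 10 mm above the bench, where the plate's lower edge rests. x across the slot, y along it, z up.
- plate_14_mid (a point): White plastic packing plate 14 mm thick all over, an upside-down T: blade 168 mm long (y), 44 mm high, with a central grip tab 40 mm wide up to 128 mm above the lower edge; lower edges rounded 3 mm; 134 g. The five plates differ in thickness only. This point is its middle: 64 mm above the lower edge, mid-length, mid-thickness. x across the thickness, z up.
- slot_14 (a point): Slot for the 14 mm plate in the wooden rack (230 x 124 mm, 2.5 kg, loose on the bench), 17.6 mm wide, between notched battens that rise 27 mm above its floor. Slots are 46 mm apart along x, thinnest nearest the robot. This point is the middle of the slot floor, 10 mm above the bench, where the plate's lower edge rests. x across the slot, y along it, z up.
- plate_17_mid (a point): White plastic packing plate 17 mm thick all over, an upside-down T: blade 168 mm long (y), 44 mm high, with a central grip tab 40 mm wide up to 128 mm above the lower edge; lower edges rounded 3 mm; 152 g. The five plates differ in thickness only. This point is its middle: 64 mm above the lower edge, mid-length, mid-thickness. x across the thickness, z up.
- slot_17 (a point): Slot for the 17 mm plate in the wooden rack (230 x 124 mm, 2.5 kg, loose on the bench), 20.6 mm wide, between notched battens that rise 27 mm above its floor. Slots are 46 mm apart along x, thinnest nearest the robot. This point is the middle of the slot floor, 10 mm above the bench, where the plate's lower edge rests. x across the slot, y along it, z up.
- plate_20_mid (a point): White plastic packing plate 20 mm thick all over, an upside-down T: blade 168 mm long (y), 44 mm high, with a central grip tab 40 mm wide up to 128 mm above the lower edge; lower edges rounded 3 mm; 170 g. The five plates differ in thickness only. This point is its middle: 64 mm above the lower edge, mid-length, mid-thickness. x across the thickness, z up.
- slot_20 (a point): Slot for the 20 mm plate in the wooden rack (230 x 124 mm, 2.5 kg, loose on the bench), 23.6 mm wide, between notched battens that rise 27 mm above its floor. Slots are 46 mm apart along x, thinnest nearest the robot. This point is the middle of the slot floor, 10 mm above the bench, where the plate's lower edge rests. x across the slot, y along it, z up.
- tray (a point): Loading bay of the fixed bench shaker. Point on the rubber tray (64 mm above the bench) at mid-length of the face of the rear fence (25 mm high, 200 mm long along y). x points away from the robot through the fence; the bottles stand on the -x side in a row along y, between fence and bar: room for four at 42 mm spacing. Brackets 28 mm high at y = -0.100 and 0.100 carry the bar.
- sprung_bar (a joint): Push-back (m) of the sprung front bar (along y, flat face 3 to 12 mm above the tray, then a lip flared outwards, top at 23 mm) towards the robot: 0 at rest, stop at 0.004; 1.2 N starts it, 6 N takes it to the stop. Its rest face is 45 to 56 mm from the fence, unknown: a gap of 6 to 16 mm to the bottles. A gripped plate holds it over 0.0006, a loose one at 0; one over 4 mm thicker than the gap will not go in.

How it is judged:
By the outcome, as a careful person would: the job done as asked, in the order asked, and still so for the second after the job is handed in, with the robot touching nothing.
Of done_a, done_b, done_c only 2 to 3 are there at a start; the rules pass over those that are not, and their reading is None.
Of bottle_a, bottle_b, bottle_c, bottle_d only 2 to 4 are there at a start; the rules pass over those that are not, and their reading is None.
At some moment in a run one of plate_rack may be knocked a few centimetres aside while the robot is not near it.
It also fails if it takes over 210 s, if anything falls off the work surface, if the arm or the gripper's body presses on something with over 40 N, if the wrist force passes 120 N, or if a joint passes its speed limit or range.

## Working session

There is one attempt and no reset: what is moved stays moved. The work goes in short steps, Python scripts to look and compute and a shell command to move; the robot and the scene stay as the last step left them, time stands still between calls to the robot, and variables do not carry over. Pictures are saved under pics/ and viewed, at most 14 in all, crops included, and the job is handed in when it is done.

```bash
ls; mkdir -p pics
cat > h.py <<'E'
import numpy as np, cv2
from bench import r
def cloud(p, T=None):
    v,u=np.mgrid[0:384,0:512]; z=p["z_map"]
    P=np.stack([(u-p["cx"])/p["fx"]*z,(v-p["cy"])/p["fy"]*z,z],-1)
    T=p["pose"] if T is None else T
    W=P@T[:3,:3].T+T[:3,3]; W[z==0]=np.nan
    return W
def wristT(p,s):
    T=np.eye(4);T[:3,:3]=np.array(s["eef_rot"]);T[:3,3]=s["tool_pos"]
    return T@np.array(p["T_tool_cam"])
def save(p,n,k=1): cv2.imwrite(f"pics/{n}.png",cv2.resize(p["img"][:,:,::-1],None,fx=k,fy=k))
E
python3 - <<'E'
from h import *
s=r.sense(); print({k:np.round(v,3).tolist() for k,v in s.items()})
a=r.grab_frame("scene"); b=r.grab_frame("top")
im=np.hstack([a["img"],b["img"]]);
cv2.imwrite("pics/s.png",cv2.resize(a["img"][:,:,::-1],(800,600)));cv2.imwrite("pics/t.png",cv2.resize(b["img"][:,:,::-1],(800,600)))
for nm,p in(("scene",a),("top",b)):
    W=cloud(p)
    print(nm,np.round(p["pose"],3).tolist(),p["fx"])
    for n in("bottle_a_mid","done_a_mid","plate_8_mid","plate_14_mid","slot_8","finished","tray","sprung_bar"):
        try:
            for d in r.cut_out(p,n):
                m=d["mask"]; w=W[m]; w=w[~np.isnan(w[:,0])]
                print(n,round(d["confidence"],2),np.round(d["at"]),np.round(np.median(w,0),3),np.round(np.percentile(w,2,axis=0),3),np.round(np.percentile(w,98,axis=0),3))
        except Exception as e: print(n,e)
E
```

```text
pics
{'time': 0.0, 'q': [1.642, 0.041, 0.084, -0.001, -1.616, -0.334], 'dq': [-0.002, 0.002, -0.001, 0.001, 0.0, 0.0], 'joint_efforts': [-0.0, -36.82, 34.742, 6.932, -0.005, 0.0], 'tool_pos': [0.156, 0.579, 0.404], 'eef_rot': [[0.966, -0.26, -0.0], [-0.26, -0.966, -0.002], [0.0, 0.002, -1.0]], 'wrist_force': [-0.295, -0.175, 0.244], 'moment': [-0.002, -0.041, 0.033], 'grasp_force': 0.0, 'grip_width': 0.996}
scene [[0.587, -0.562, 0.583, -0.055], [-0.81, -0.406, 0.423, -0.314], [-0.001, -0.721, -0.693, 0.801], [0.0, 0.0, 0.0, 1.0]] 406.1717822110499
bottle_a_mid 0.75 [203. 159.] [0.565 0.321 0.052] [0.555 0.31  0.008] [0.581 0.34  0.088]
done_a_mid 0.61 [385. 225.] [ 0.602 -0.202  0.105] [ 0.591 -0.216  0.001] [ 0.743 -0.171  0.138]
plate_8_mid 0.82 [223. 199.] [0.483 0.163 0.052] [0.478 0.085 0.014] [0.492 0.244 0.137]
plate_8_mid 0.55 [342. 203.] [ 0.601 -0.098  0.108] [ 0.594 -0.111  0.068] [ 0.615 -0.082  0.138]
plate_8_mid 0.17 [229. 218.] [0.472 0.142 0.012] [ 0.461  0.102 -0.001] [0.612 0.217 0.038]
plate_14_mid 0.71 [251. 181.] [0.574 0.151 0.054] [0.567 0.087 0.016] [0.606 0.
[... 1401 characters left out ...]
0.041]
slot_8 0.43 [160. 210.] [0.493 0.335 0.068] [0.476 0.322 0.011] [0.512 0.357 0.091]
finished 0.65 [163. 244.] [0.404 0.347 0.005] [ 0.376  0.256 -0.001] [0.433 0.433 0.021]
tray 0.75 [349. 186.] [ 0.555 -0.145  0.063] [ 0.471 -0.255  0.057] [ 0.67  -0.038  0.087]
tray 0.63 [226. 159.] [0.618 0.173 0.054] [0.611 0.096 0.01 ] [0.633 0.252 0.14 ]
tray 0.32 [230. 191.] [0.545 0.171 0.012] [0.465 0.11  0.005] [0.657 0.229 0.048]
tray 0.23 [225. 136.] [0.663 0.174 0.054] [0.655 0.098 0.018] [0.68  0.257 0.14 ]
sprung_bar 0.9 [351. 177.] [ 0.577 -0.142  0.08 ] [ 0.568 -0.229  0.069] [ 0.585 -0.063  0.088]
sprung_bar 0.59 [134. 177.] [0.568 0.408 0.068] [0.553 0.397 0.013] [0.586 0.428 0.092]
```

View pics/s.png

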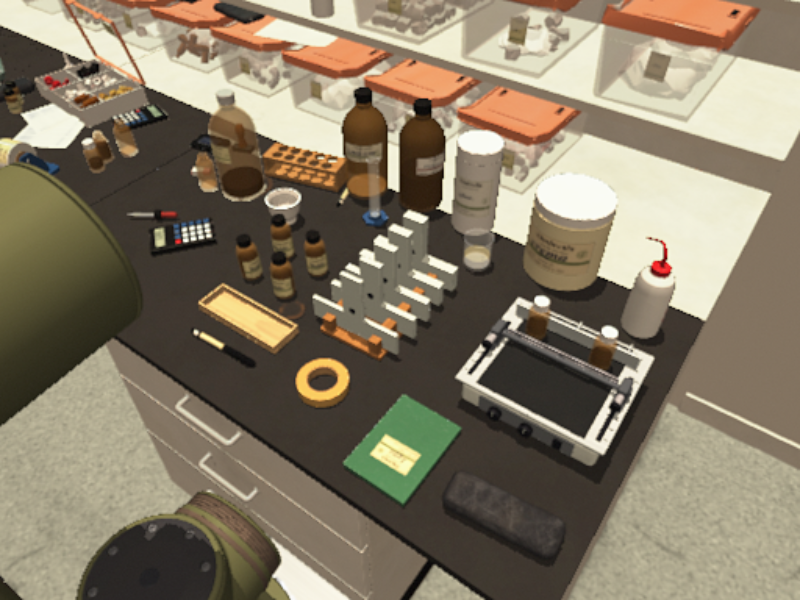

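View pics/t.png

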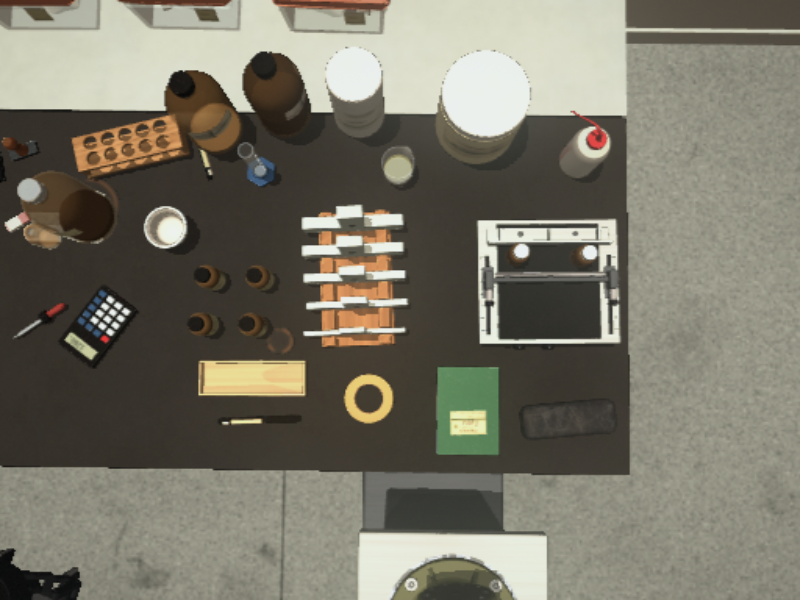

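The scene view shows two white-capped bottles, at about (540,318) and (603,348), in the shaker's bay. Four labelled bottles stand near (280,255), and the rack with its five plates is near (380,290). The top view agrees, with the done bottles at (520,252) and (588,255), and the labelled ones at (208,277), (259,276), (203,323) and (252,323). Next I'll get coordinates.

```bash
cat >> h.py <<'E'
def blobs(W,box,amin=8):
    x0,x1,y0,y1,z0,z1=box
    m=((W[...,0]>x0)&(W[...,0]<x1)&(W[...,1]>y0)&(W[...,1]<y1)&(W[...,2]>z0)&(W[...,2]<z1))
    n,l,st,c=cv2.connectedComponentsWithStats(m.astype(np.uint8))
    out=[]
    for i in range(1,n):
        if st[i,4]>=amin:
            w=W[l==i]; out.append((st[i,4],w))
    return out
def show(t,bl):
    for n,w in bl:
        c=w.mean(0); mm=(w.min(0)+w.max(0))/2
        rect=cv2.minAreaRect((w[:,:2]*1000).astype(np.float32))
        print(t,n,np.round(mm*1000,1),"mean",np.round(c*1000,1),"rect",np.round(rect[0],1),np.round(rect[1],1),round(rect[2],1))
E
python3 - <<'E'
from h import *
w=r.grab_frame("wrist"); print(np.round(w["T_tool_cam"],3).tolist(),w["fx"])
for nm in("top","scene"):
    p=r.grab_frame(nm);W=cloud(p)
    show(nm+" bott",blobs(W,(.44,.62,.28,.48,.075,.1)))
    show(nm+" done",blobs(W,(.5,.66,-.3,0,.115,.15)))
    show(nm+" tabs",blobs(W,(.44,.75,.1,.24,.115,.15)))
    show(nm+" blades",blobs(W,(.44,.75,.05,.28,.048,.062)))
    show(nm+" fin",blobs(W,(.35,.45,.24,.45,.012,.026)))
    show(nm+" shk",blobs(W,(.45,.7,-.3,0,.076,.1)))
E
```

```text
[[-0.0, -0.949, -0.316, 0.081], [1.0, -0.0, 0.0, -0.0], [-0.001, -0.316, 0.949, 0.03], [0.0, 0.0, 0.0, 1.0]] 265.6855507535271
top bott 85 [572.  417.4  85.1] mean [572.4 416.6  87. ] rect [572.  417.3] [22.5 23.8] 2.3
top bott 83 [572.2 333.8  85.1] mean [572.7 333.2  86.7] rect [573.9 333.7] [23.7 23.1] 46.2
top bott 90 [494.8 425.1  83.7] mean [493.2 424.9  86.2] rect [493.  425.8] [24.  23.8] 57.7
top bott 83 [494.5 343.5  85.7] mean [494.6 341.9  87.6] rect [495.1 343.1] [23.4 23.5] 66.9
top done 116 [610.  -90.4 128.8] mean [608.2 -89.5 130.4] rect [610.  -90.4] [25.2 26.9] 90.0
top done 122 [ 609.1 -194.9  128.1] mean [ 608.6 -193.5  129.3] rect [ 608.8 -195.1] [27.6 25. ] 47.6
top tabs 160 [668.7 177.2 130. ] mean [666.9 176.7 136.1] rect [668.7 177.3] [21.5 39.5] 3.0
top tabs 135 [621.5 176.3 130.5] mean [621.1 176.2 136.2] rect [621.5 176.3] [16.6 38.9] 0.9
top tabs 110 [576.2 173.  130.5] mean [575.9 172.3 135.7] rect [576.2 173. ] [14.6 39.1] 0.5
top tabs 84 [529.9 167.3 130.2] mean [529.9 167.3 136.2] rect [530.  167.3] [ 9.9 38.7] 1.1
top tabs 58 [485.2 169.3 131.7] mea
[... 3410 characters left out ...]
1.6
scene blades 208 [485.8 167.7  55. ] mean [484.8 162.1  53. ] rect [485.3 167.5] [ 10.6 167.7] 3.1
scene blades 151 [533.6 128.   55. ] mean [531.9 126.3  53.5] rect [533.8 128.4] [14.4 95.2] 4.2
scene fin 325 [406.1 341.   16.8] mean [404.8 337.4  15.9] rect [405.9 340.9] [ 62.2 183.1] 0.8
scene shk 39 [632.7 -59.8  83.5] mean [631.9 -59.6  83.6] rect [631.9 -59.7] [ 7.4 20.5] 5.8
scene shk 253 [ 625.2 -128.7   88. ] mean [ 621.1 -125.2   85.6] rect [ 625.9 -126.3] [ 33.9 102.2] 25.9
scene shk 779 [ 559.4 -151.9   86.5] mean [ 569.6 -157.1   83.5] rect [ 559.4 -152. ] [ 56.8 216.9] 1.0
scene shk 195 [ 626.7 -215.9   88. ] mean [ 616.8 -215.2   86.4] rect [ 622.3 -215.8] [31.  72.3] 48.5
```

```bash
python3 -m jog '[{"gripper":0.6,"slide":[0,0,0],"rot":[0,0,-0.088]},{"gripper":0.6,"slide":[0,0,0],"rot":[0,0,-0.088]},{"gripper":0.6,"slide":[0,0,0],"rot":[0,0,-0.087]},{"gripper":0.6,"slide":[1.5,2.5,0]}]'
```

```text
schema error: expected keys gripper, slide, rot
```

```bash
python3 -m jog '[{"gripper":0.6,"slide":[0,0,0],"rot":[0,0,-0.088]},{"gripper":0.6,"slide":[0,0,0],"rot":[0,0,-0.088]},{"gripper":0.6,"slide":[0,0,0],"rot":[0,0,-0.087]},{"gripper":0.6,"slide":[2,3.3,0],"rot":[0,0,0]},{"gripper":0.6,"slide":[2,3.3,0],"rot":[0,0,0]},{"gripper":0.6,"slide":[2,3.3,0],"rot":[0,0,0]},{"gripper":0.6,"slide":[2,3.3,0],"rot":[0,0,0]},{"gripper":0.6,"slide":[2,3.3,0],"rot":[0,0,0]},{"gripper":0.6,"slide":[2,3.3,0],"rot":[0,0,0]},{"gripper":0.6,"slide":[2,3.3,0],"rot":[0,0,0]},{"gripper":0.6,"slide":[2,3.3,0],"rot":[0,0,0]},{"gripper":0.6,"slide":[2,3.3,0],"rot":[0,0,0]},{"gripper":0.6,"slide":[2,3.3,0],"rot":[0,0,0]},{"gripper":0.6,"slide":[2,3.3,0],"rot":[0,0,0]}]' && python3 -m jog '[{"gripper":0.6,"slide":[2,3.3,0],"rot":[0,0,0]},{"gripper":0.6,"slide":[2,3.3,0],"rot":[0,0,0]},{"gripper":0.6,"slide":[2,3.3,0],"rot":[0,0,0]},{"gripper":0.6,"slide":[2,3.3,0],"rot":[0,0,0]},{"gripper":0.6,"slide":[2,3.3,0],"rot":[0,0,0]},{"gripper":0.6,"slide":[2,3.3,0],"rot":[0,0,0]},{"gripper":0.6,"slide":[2,3.3,0],"rot":[0,0,0]},{"gripper":0.6,"slide":[2,3.3,0],"rot":[0,0,0]},{"gripper":0.6,"slide":[2,3.3,0],"rot":[0,0,0]},{"gripper":0.6,"slide":[2,3.3,0],"rot":[0,0,0]},{"gripper":0.6,"slide":[2,3.3,0],"rot":[0,0,0]},{"gripper":0.6,"slide":[0,0,0],"rot":[0,0,0]},{"gripper":0.6,"slide":[0,0,0],"rot":[0,0,0]}]'
python3 - <<'E'
from h import *
s=r.sense();p=r.grab_frame("wrist");W=cloud(p,wristT(p,s));save(p,"w1",1.5)
np.save("w1.npy",W)
print(np.round(s["eef_rot"],3).tolist(), s["q"])
show("done",blobs(W,(.5,.66,-.3,0,.115,.15)))
show("shk",blobs(W,(.45,.7,-.3,0,.076,.1)))
for y in(-.12,-.145,-.17):
    # profile z vs x at y
    m=(abs(W[...,1]-y)<.003); w=W[m]; w=w[(w[:,0]>.5)&(w[:,0]<.7)]; w=w[np.argsort(w[:,0])]
    print(y,[(round(a*1000),round(b*1000)) for a,_,b in w[::max(1,len(w)//60)]])
E
```

```text
time: 2.22
tool_pos: [0.3763, 0.2145, 0.4052]
eef_rot: [[1.0, 0.001, 0.001], [0.001, -1.0, 0.001], [0.001, -0.001, -1.0]]
wrist_force: [0.8, 0.3, 0.2]
grip_width: 0.6
grasp_force: 0.0
time: 3.3
tool_pos: [0.5967, -0.1483, 0.4028]
eef_rot: [[1.0, -0.003, -0.003], [-0.003, -1.0, -0.0], [-0.003, 0.0, -1.0]]
wrist_force: [-0.6, 0.3, -0.2]
grip_width: 0.598
grasp_force: 0.0
[[1.0, -0.003, -0.003], [-0.003, -1.0, -0.0], [-0.003, 0.0, -1.0]] [ 8.17213132e-02  8.08231630e-02  1.23914518e-01 -3.95798046e-05
 -1.61706407e+00  1.48602573e+00]
done 837 [613.  -93.2 127.2] mean [615.  -94.7 130.4] rect [614.1 -93.2] [30.3 27.2] 69.2
done 827 [ 612.1 -197.5  127.3] mean [ 614.4 -195.7  130.6] rect [ 613.2 -197.3] [26.6 31. ] 19.4
shk 1245 [ 645.6 -146.8   83.6] mean [ 638.1 -147.    86.6] rect [ 645.3 -146.6] [ 25.1 199.3] 1.2
shk 150 [617.6 -96.2  88. ] mean [ 623.  -100.7   88.4] rect [620.6 -99.2] [31.4 11.7] 50.8
shk 149 [ 617.8 -193.2   88.1] mean [ 622.6 -189.4   88.3] rect [ 620.7 -190.4] [10.2 30.1] 38.9
shk 3321 [ 560.9 -148.1   85.3] mean [ 574.1 -147.5   84.6] rect [ 560.9 -148.3] [ 55.
[... 1453 characters left out ...]
[(500, 64), (513, 64), (524, 63), (536, 64), (546, 63), (558, 64), (575, 82), (584, 82), (588, 66), (598, 65), (607, 321), (608, 290), (609, 288), (611, 306), (612, 306), (612, 319), (612, 300), (613, 299), (613, 300), (613, 296), (613, 320), (613, 315), (613, 303), (613, 311), (613, 315), (613, 320), (613, 302), (613, 302), (613, 305), (613, 312), (613, 305), (613, 304), (613, 315), (613, 301), (613, 318), (613, 305), (613, 308), (613, 316), (613, 299), (613, 302), (614, 312), (614, 310), (614, 322), (614, 315), (614, 309), (614, 320), (614, 322), (615, 325), (615, 324), (616, 326), (616, 328), (620, 64), (629, 65), (637, 78), (646, 67), (655, 66), (663, 65), (672, 62), (679, -1), (690, 1)]
```

View pics/w1.png

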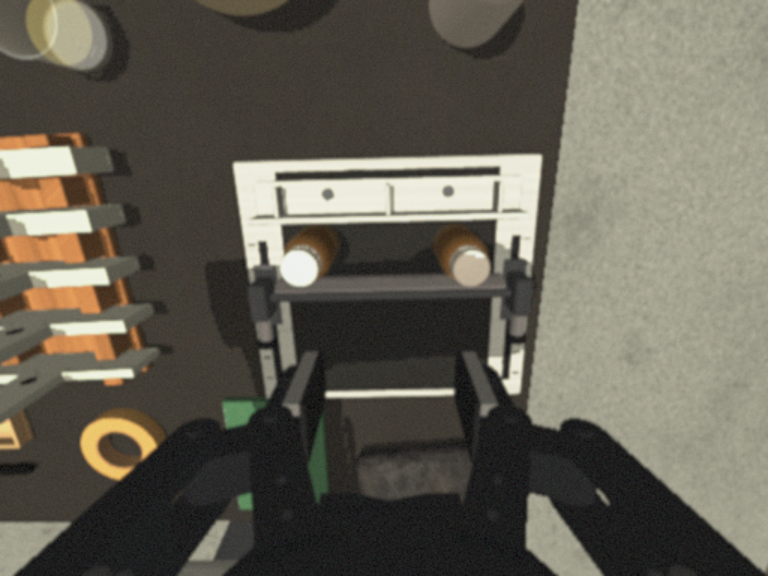

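The wrist view shows the two done bottles (white caps at (300,265) and (470,265)), the sprung bar at row ~288, the fence at row ~215, and nothing else in the bay. Now I'll pick the left one.

```bash
python3 -m jog '[{"gripper":0.55,"slide":[0.7,-2.7,0],"rot":[0,0,0]},{"gripper":0.55,"slide":[0.7,-2.7,0],"rot":[0,0,0]},{"gripper":0.55,"slide":[0,0,3.6],"rot":[0,0,0]},{"gripper":0.55,"slide":[0,0,3.6],"rot":[0,0,0]},{"gripper":0.55,"slide":[0,0,3.6],"rot":[0,0,0]},{"gripper":0.55,"slide":[0,0,2.4],"rot":[0,0,0]},{"gripper":0.55,"slide":[0,0,1.2],"rot":[0,0,0]},{"gripper":0.3,"slide":[0,0,0],"rot":[0,0,0]},{"gripper":0.2,"slide":[0,0,0],"rot":[0,0,0]},{"gripper":0.2,"slide":[0,0,0],"rot":[0,0,0]},{"gripper":0.2,"slide":[0,0,0],"rot":[0,0,0]},{"gripper":0.2,"slide":[0,0,0],"rot":[0,0,0]}]' 25
```

```text
time: 4.35
tool_pos: [0.6104, -0.0925, 0.2627]
eef_rot: [[1.0, 0.0, 0.003], [0.0, -1.0, 0.0], [0.003, -0.0, -1.0]]
wrist_force: [0.3, -0.3, -0.9]
grip_width: 0.37
grasp_force: 27.1
```

```bash
python3 -m jog '[{"gripper":0.2,"slide":[0,0,-2.5],"rot":[0,0,0]},{"gripper":0.2,"slide":[0,0,-4],"rot":[0,0,0]},{"gripper":0.2,"slide":[0,0,-4],"rot":[0,0,0]},{"gripper":0.2,"slide":[-1.58,-3.68,0],"rot":[0,0,0]},{"gripper":0.2,"slide":[-1.58,-3.68,0],"rot":[0,0,0]},{"gripper":0.2,"slide":[-1.58,-3.68,0],"rot":[0,0,0]},{"gripper":0.2,"slide":[-1.58,-3.68,0],"rot":[0,0,0]},{"gripper":0.2,"slide":[-1.58,-3.68,0],"rot":[0,0,0]},{"gripper":0.2,"slide":[-1.58,-3.68,0],"rot":[0,0,0]},{"gripper":0.2,"slide":[-1.58,-3.68,0],"rot":[0,0,0]},{"gripper":0.2,"slide":[-1.58,-3.68,0],"rot":[0,0,0]},{"gripper":0.2,"slide":[-1.58,-3.68,0],"rot":[0,0,0]},{"gripper":0.2,"slide":[-1.58,-3.68,0],"rot":[0,0,0]},{"gripper":0.2,"slide":[-1.58,-3.68,0],"rot":[0,0,0]},{"gripper":0.2,"slide":[-1.58,-3.68,0],"rot":[0,0,0]},{"gripper":0.2,"slide":[-1.58,-3.68,0],"rot":[0,0,0]},{"gripper":0.2,"slide":[0,0,4],"rot":[0,0,0]},{"gripper":0.2,"slide":[0,0,4],"rot":[0,0,0]}]' && python3 -m jog '[{"gripper":0.2,"slide":[0,0,4],"rot":[0,0,0]},{"gripper":0.2,"slide":[0,0,2.5],"rot":[0,0,0]},{"gripper":0.2,"slide":[0,0,0],"rot":[0,0,0]},{"gripper":0.2,"slide":[0,0,0],"rot":[0,0,0]}]'
```

```text
time: 5.85
tool_pos: [0.4037, 0.3884, 0.288]
eef_rot: [[1.0, 0.004, 0.004], [0.004, -1.0, 0.006], [0.004, -0.006, -1.0]]
wrist_force: [0.1, -0.1, -2.1]
grip_width: 0.369
grasp_force: 27.1
time: 6.18
tool_pos: [0.4046, 0.3857, 0.221]
eef_rot: [[1.0, 0.0, 0.0], [0.0, -1.0, -0.002], [0.0, 0.002, -1.0]]
wrist_force: [0.3, -0.1, 0.6]
grip_width: 0.368
grasp_force: 27.1
```

```bash
python3 -m jog '[{"gripper":0.2,"slide":[0,0,1],"rot":[0,0,0]},{"gripper":0.2,"slide":[0,0,0.5],"rot":[0,0,0]},{"gripper":0.2,"slide":[0,0,0.2],"rot":[0,0,0]},{"gripper":0.2,"slide":[0,0,0],"rot":[0,0,0]},{"gripper":0.2,"slide":[0,0,0],"rot":[0,0,0]}]' && python3 -m jog '[{"gripper":0.55,"slide":[0,0,0],"rot":[0,0,0]},{"gripper":0.55,"slide":[0,0,0],"rot":[0,0,0]},{"gripper":0.55,"slide":[0,0,0],"rot":[0,0,0]},{"gripper":0.55,"slide":[0,0,-3],"rot":[0,0,0]},{"gripper":0.55,"slide":[0,0,-4],"rot":[0,0,0]},{"gripper":0.55,"slide":[0,0,-4],"rot":[0,0,0]},{"gripper":0.55,"slide":[0,0,-4],"rot":[0,0,0]}]'
```

```text
time: 6.6
tool_pos: [0.4047, 0.386, 0.2044]
eef_rot: [[1.0, 0.0, 0.001], [0.0, -1.0, 0.001], [0.001, -0.001, -1.0]]
wrist_force: [-0.3, 0.4, -0.3]
grip_width: 0.366
grasp_force: 27.1
time: 7.18
tool_pos: [0.4044, 0.3855, 0.3557]
eef_rot: [[1.0, 0.0, 0.0], [0.0, -1.0, -0.0], [0.0, 0.0, -1.0]]
wrist_force: [1.7, 1.0, 1.1]
grip_width: 0.55
grasp_force: 0.0
```

```bash
python3 -m jog '[{"gripper":0.55,"slide":[1.29,3.64,0],"rot":[0,0,0]},{"gripper":0.55,"slide":[1.29,3.64,0],"rot":[0,0,0]},{"gripper":0.55,"slide":[1.29,3.64,0],"rot":[0,0,0]},{"gripper":0.55,"slide":[1.29,3.64,0],"rot":[0,0,0]},{"gripper":0.55,"slide":[1.29,3.64,0],"rot":[0,0,0]},{"gripper":0.55,"slide":[1.29,3.64,0],"rot":[0,0,0]},{"gripper":0.55,"slide":[1.29,3.64,0],"rot":[0,0,0]},{"gripper":0.55,"slide":[1.29,3.64,0],"rot":[0,0,0]},{"gripper":0.55,"slide":[1.29,3.64,0],"rot":[0,0,0]},{"gripper":0.55,"slide":[1.29,3.64,0],"rot":[0,0,0]},{"gripper":0.55,"slide":[1.29,3.64,0],"rot":[0,0,0]},{"gripper":0.55,"slide":[1.29,3.64,0],"rot":[0,0,0]},{"gripper":0.55,"slide":[1.29,3.64,0],"rot":[0,0,0]},{"gripper":0.55,"slide":[1.29,3.64,0],"rot":[0,0,0]},{"gripper":0.55,"slide":[1.29,3.64,0],"rot":[0,0,0]},{"gripper":0.55,"slide":[1.29,3.64,0],"rot":[0,0,0]},{"gripper":0.55,"slide":[0,0,0],"rot":[0,0,0]},{"gripper":0.55,"slide":[0,0,0],"rot":[0,0,0]}]' && python3 -m jog '[{"gripper":0.55,"slide":[0,0,3.3],"rot":[0,0,0]},{"gripper":0.55,"slide":[0,0,3],"rot":[0,0,0]},{"gripper":0.55,"slide":[0,0,2],"rot":[0,0,0]},{"gripper":0.55,"slide":[0,0,1],"rot":[0,0,0]},{"gripper":0.3,"slide":[0,0,0],"rot":[0,0,0]},{"gripper":0.2,"slide":[0,0,0],"rot":[0,0,0]},{"gripper":0.2,"slide":[0,0,0],"rot":[0,0,0]},{"gripper":0.2,"slide":[0,0,0],"rot":[0,0,0]}]'
```

```text
time: 8.68
tool_pos: [0.6112, -0.1985, 0.3525]
eef_rot: [[1.0, -0.003, -0.002], [-0.003, -1.0, -0.0], [-0.002, 0.0, -1.0]]
wrist_force: [-0.6, 1.0, -0.2]
grip_width: 0.55
grasp_force: 0.0
time: 9.35
tool_pos: [0.6115, -0.1964, 0.263]
eef_rot: [[1.0, 0.001, 0.003], [0.001, -1.0, -0.001], [0.003, 0.001, -1.0]]
wrist_force: [0.1, -0.4, -0.6]
grip_width: 0.371
grasp_force: 26.9
```

```bash
python3 -m jog '[{"gripper":0.2,"slide":[0,0,-2.5],"rot":[0,0,0]},{"gripper":0.2,"slide":[0,0,-4],"rot":[0,0,0]},{"gripper":0.2,"slide":[0,0,-4],"rot":[0,0,0]},{"gripper":0.2,"slide":[-1.475,-3.56,0],"rot":[0,0,0]},{"gripper":0.2,"slide":[-1.475,-3.56,0],"rot":[0,0,0]},{"gripper":0.2,"slide":[-1.475,-3.56,0],"rot":[0,0,0]},{"gripper":0.2,"slide":[-1.475,-3.56,0],"rot":[0,0,0]},{"gripper":0.2,"slide":[-1.475,-3.56,0],"rot":[0,0,0]},{"gripper":0.2,"slide":[-1.475,-3.56,0],"rot":[0,0,0]},{"gripper":0.2,"slide":[-1.475,-3.56,0],"rot":[0,0,0]},{"gripper":0.2,"slide":[-1.475,-3.56,0],"rot":[0,0,0]},{"gripper":0.2,"slide":[-1.475,-3.56,0],"rot":[0,0,0]},{"gripper":0.2,"slide":[-1.475,-3.56,0],"rot":[0,0,0]},{"gripper":0.2,"slide":[-1.475,-3.56,0],"rot":[0,0,0]},{"gripper":0.2,"slide":[-1.475,-3.56,0],"rot":[0,0,0]},{"gripper":0.2,"slide":[-1.475,-3.56,0],"rot":[0,0,0]},{"gripper":0.2,"slide":[-1.475,-3.56,0],"rot":[0,0,0]}]' && python3 -m jog '[{"gripper":0.2,"slide":[0,0,4],"rot":[0,0,0]},{"gripper":0.2,"slide":[0,0,4],"rot":[0,0,0]},{"gripper":0.2,"slide":[0,0,4],"rot":[0,0,0]},{"gripper":0.2,"slide":[0,0,2.5],"rot":[0,0,0]},{"gripper":0.2,"slide":[0,0,1],"rot":[0,0,0]},{"gripper":0.2,"slide":[0,0,0.5],"rot":[0,0,0]},{"gripper":0.2,"slide":[0,0,0.2],"rot":[0,0,0]},{"gripper":0.2,"slide":[0,0,0],"rot":[0,0,0]},{"gripper":0.2,"slide":[0,0,0],"rot":[0,0,0]}]'
```

```text
time: 10.77
tool_pos: [0.4031, 0.3033, 0.3676]
eef_rot: [[1.0, 0.0, 0.002], [0.0, -1.0, 0.003], [0.002, -0.003, -1.0]]
wrist_force: [1.1, 0.1, -0.9]
grip_width: 0.368
grasp_force: 26.9
time: 11.52
tool_pos: [0.405, 0.3024, 0.206]
eef_rot: [[1.0, 0.0, 0.002], [0.0, -1.0, 0.003], [0.002, -0.003, -1.0]]
wrist_force: [0.4, 0.1, -0.5]
grip_width: 0.37
grasp_force: 27.0
```

```bash
python3 -m jog '[{"gripper":0.55,"slide":[0,0,0],"rot":[0,0,0]},{"gripper":0.55,"slide":[0,0,0],"rot":[0,0,0]},{"gripper":0.55,"slide":[0,0,0],"rot":[0,0,0]},{"gripper":0.55,"slide":[0,0,-3],"rot":[0,0,0]},{"gripper":0.55,"slide":[0,0,-4],"rot":[0,0,0]},{"gripper":0.55,"slide":[0,0,-4],"rot":[0,0,0]},{"gripper":0.55,"slide":[0,0,-4],"rot":[0,0,0]},{"gripper":0.65,"slide":[2.9,-1.9,0],"rot":[0,0,0]},{"gripper":0.65,"slide":[2.9,-1.9,0],"rot":[0,0,0]},{"gripper":0.65,"slide":[2.9,-1.9,0],"rot":[0,0,0]},{"gripper":0.65,"slide":[2.9,-1.9,0],"rot":[0,0,0]}]' && python3 -m jog '[{"gripper":0.65,"slide":[0,0,0],"rot":[0,0,0.1208]},{"gripper":0.65,"slide":[0,0,0],"rot":[0,0,0.1208]},{"gripper":0.65,"slide":[0,0,0],"rot":[0,0,0.1208]},{"gripper":0.65,"slide":[0,0,0],"rot":[0,0,0.1208]},{"gripper":0.65,"slide":[0,0,0],"rot":[0,0,0.1208]},{"gripper":0.65,"slide":[0,0,0],"rot":[0,0,0.1208]},{"gripper":0.65,"slide":[0,0,0],"rot":[0,0,0.1208]},{"gripper":0.65,"slide":[0,0,0],"rot":[0,0,0.1208]},{"gripper":0.65,"slide":[0,0,0],"rot":[0,0,0.1208]},{"gripper":0.65,"slide":[0,0,0],"rot":[0,0,0.1208]},{"gripper":0.65,"slide":[0,0,0],"rot":[0,0,0.1208]},{"gripper":0.65,"slide":[0,0,0],"rot":[0,0,0.1208]},{"gripper":0.65,"slide":[0,0,0],"rot":[0,0,0.1208]},{"gripper":0.65,"slide":[0,0,0],"rot":[0,0,0]},{"gripper":0.65,"slide":[0,0,0],"rot":[0,0,0]}]'
python3 - <<'E'
from h import *
s=r.sense();p=r.grab_frame("wrist");W=cloud(p,wristT(p,s));save(p,"w2",1.5)
show("bott",blobs(W,(.44,.64,.28,.48,.078,.1)))
show("fin",blobs(W,(.35,.45,.24,.45,.065,.1)))
E
```

```text
time: 12.43
tool_pos: [0.5216, 0.3786, 0.3543]
eef_rot: [[1.0, 0.0, 0.001], [0.0, -1.0, 0.001], [0.001, -0.001, -1.0]]
wrist_force: [-0.6, 0.4, 0.5]
grip_width: 0.651
grasp_force: 0.0
time: 13.68
tool_pos: [0.5204, 0.3779, 0.3538]
eef_rot: [[0.004, -1.0, 0.0], [-1.0, -0.004, -0.0], [0.0, -0.0, -1.0]]
wrist_force: [-0.3, -0.3, 0.6]
grip_width: 0.65
grasp_force: 0.0
bott 650 [574.3 332.8  84.3] mean [573.6 332.4  87.8] rect [574.3 332.8] [24.  24.6] 89.3
bott 614 [496.1 341.7  84.2] mean [496.5 341.2  87.8] rect [496.1 341.7] [24.3 23.9] 0.3
bott 424 [573.9 415.6  84.1] mean [573.  412.7  86.8] rect [573.5 414.8] [20.6 24. ] 77.3
bott 512 [494.5 425.4  84. ] mean [494.7 423.4  87.1] rect [494.2 425.2] [23.9 24.1] 73.7
fin 689 [407.4 300.7  72.5] mean [408.9 300.5  75.9] rect [407.5 300.5] [23.2 22.7] 6.2
fin 527 [408.  385.5  72. ] mean [409.5 384.5  75.6] rect [408.1 385.9] [22.8 22.9] 78.8
```

View pics/w2.png

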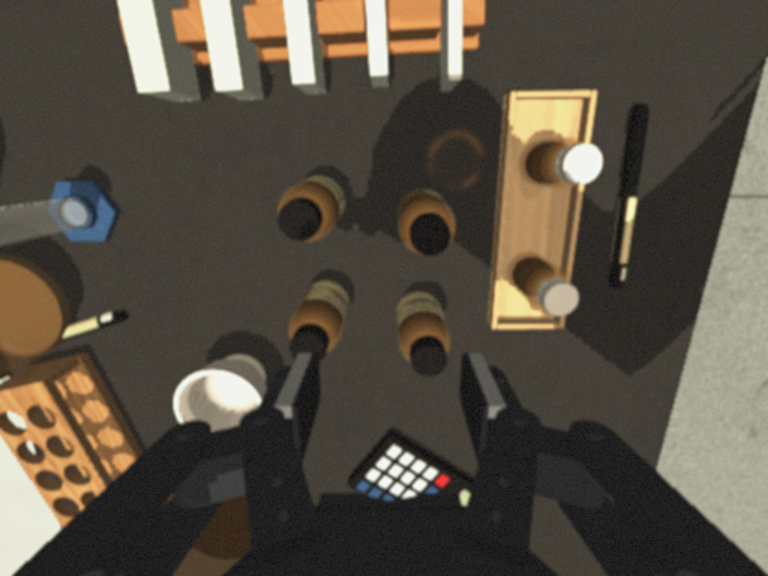

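Both done bottles stand upright in the tray (caps at (582,163) and (558,297)), and the four labelled bottles are at (300,218), (430,233), (310,340) and (428,355). I'll grasp the first labelled bottle, at (0.5725, 0.3325).

```bash
python3 -m jog '[{"gripper":0.65,"slide":[2.25,-2.6,0],"rot":[0,0,0]},{"gripper":0.65,"slide":[2.25,-2.6,0],"rot":[0,0,0]},{"gripper":0.65,"slide":[0,0,4],"rot":[0,0,0]},{"gripper":0.65,"slide":[0,0,4],"rot":[0,0,0]},{"gripper":0.65,"slide":[0,0,4],"rot":[0,0,0]},{"gripper":0.65,"slide":[0,0,2.1],"rot":[0,0,0]},{"gripper":0.65,"slide":[0,0,1],"rot":[0,0,0]},{"gripper":0.4,"slide":[0,0,0],"rot":[0,0,0]},{"gripper":0.3,"slide":[0,0,0],"rot":[0,0,0]},{"gripper":0.3,"slide":[0,0,0],"rot":[0,0,0]},{"gripper":0.3,"slide":[0,0,0],"rot":[0,0,0]}]' 30 && python3 -m jog '[{"gripper":0.3,"slide":[0,0,-3],"rot":[0,0,0]},{"gripper":0.3,"slide":[0,0,-4],"rot":[0,0,0]},{"gripper":0.3,"slide":[0,0,-4],"rot":[0,0,0]},{"gripper":0.3,"slide":[0,0,-4],"rot":[0,0,0]},{"gripper":0.3,"slide":[0,0,-2],"rot":[0,0,0]},{"gripper":0.3,"slide":[3.88,-0.2,0],"rot":[0,0,0]},{"gripper":0.3,"slide":[3.88,-0.2,0],"rot":[0,0,0]},{"gripper":0.3,"slide":[3.88,-0.2,0],"rot":[0,0,0]},{"gripper":0.3,"slide":[3.88,-0.2,0],"rot":[0,0,0]},{"gripper":0.3,"slide":[3.88,-0.2,0],"rot":[0,0,0]},{"gripper":0.3,"slide":[3.88,-0.2,0],"rot":[0,0,0]},{"gripper":0.3,"slide":[3.88,-0.2,0],"rot":[0,0,0]},{"gripper":0.3,"slide":[3.88,-0.2,0],"rot":[0,0,0]},{"gripper":0.3,"slide":[3.88,-0.2,0],"rot":[0,0,0]},{"gripper":0.3,"slide":[3.88,-0.2,0],"rot":[0,0,0]},{"gripper":0.3,"slide":[3.88,-0.2,0],"rot":[0,0,0]},{"gripper":0.3,"slide":[3.88,-0.2,0],"rot":[0,0,0]},{"gripper":0.3,"slide":[3.88,-0.2,0],"rot":[0,0,0]},{"gripper":0.3,"slide":[3.88,-0.2,0],"rot":[0,0,0]},{"gripper":0.3,"slide":[0,0,0],"rot":[0,0,0]}]'
```

```text
time: 14.65
tool_pos: [0.5729, 0.3334, 0.2052]
eef_rot: [[0.001, -1.0, 0.003], [-1.0, -0.001, 0.002], [-0.002, -0.003, -1.0]]
wrist_force: [-0.4, 0.6, -1.1]
grip_width: 0.444
grasp_force: 31.6
time: 16.32
tool_pos: [0.5999, -0.216, 0.3739]
eef_rot: [[-0.005, -1.0, 0.001], [-1.0, 0.005, -0.002], [0.002, -0.001, -1.0]]
wrist_force: [-1.2, 1.8, -1.8]
grip_width: 0.448
grasp_force: 31.6
```

```bash
python3 -m jog '[{"gripper":0.3,"slide":[0,0,3.5],"rot":[0,0,0]},{"gripper":0.3,"slide":[0,0,3.5],"rot":[0,0,0]},{"gripper":0.3,"slide":[0,0,2.2],"rot":[0,0,0]},{"gripper":0.3,"slide":[0,-0.8,0.8],"rot":[0,0,0]},{"gripper":0.3,"slide":[0,0,0],"rot":[0,0,0]},{"gripper":0.3,"slide":[0,0,0],"rot":[0,0,0]}]' && python3 -m jog '[{"gripper":0.3,"slide":[0,-0.15,0],"rot":[0,0,0]},{"gripper":0.3,"slide":[0,0,0],"rot":[0,0,0]}]' && python3 -m jog '[{"gripper":0.3,"slide":[0,-0.15,0],"rot":[0,0,0]},{"gripper":0.3,"slide":[0,0,0],"rot":[0,0,0]}]' && python3 -m jog '[{"gripper":0.3,"slide":[0,-0.15,0],"rot":[0,0,0]},{"gripper":0.3,"slide":[0,0,0],"rot":[0,0,0]}]'
```

```text
time: 16.82
tool_pos: [0.6094, -0.2102, 0.2743]
eef_rot: [[0.001, -1.0, 0.001], [-1.0, -0.001, -0.001], [0.001, -0.001, -1.0]]
wrist_force: [0.1, 0.1, -1.2]
grip_width: 0.439
grasp_force: 30.2
time: 16.98
tool_pos: [0.6108, -0.2103, 0.275]
eef_rot: [[0.001, -1.0, 0.003], [-1.0, -0.001, -0.001], [0.001, -0.003, -1.0]]
wrist_force: [-0.5, 0.5, -1.0]
grip_width: 0.443
grasp_force: 30.2
time: 17.15
tool_pos: [0.612, -0.2103, 0.2737]
eef_rot: [[0.001, -1.0, 0.001], [-1.0, -0.001, -0.0], [0.0, -0.001, -1.0]]
wrist_force: [-0.1, 0.7, -1.2]
grip_width: 0.438
grasp_force: 30.2
time: 17.32
tool_pos: [0.6134, -0.2103, 0.273]
eef_rot: [[0.001, -1.0, 0.0], [-1.0, -0.001, -0.0], [0.0, -0.0, -1.0]]
wrist_force: [-1.2, -0.7, -2.1]
grip_width: 0.443
grasp_force: 30.2
```

```bash
python3 -m jog '[{"gripper":0.3,"slide":[0,-0.1,0],"rot":[0,0,0]},{"gripper":0.3,"slide":[0,0,0],"rot":[0,0,0]},{"gripper":0.3,"slide":[0,0,0],"rot":[0,0,0]}]' && python3 -m jog '[{"gripper":0.3,"slide":[0,-0.1,0],"rot":[0,0,0]},{"gripper":0.3,"slide":[0,0,0],"rot":[0,0,0]},{"gripper":0.3,"slide":[0,0,0],"rot":[0,0,0]}]' | grep -E 'pos|force'
```

```text
time: 17.57
tool_pos: [0.6141, -0.2103, 0.2727]
eef_rot: [[0.001, -1.0, -0.001], [-1.0, -0.001, -0.0], [0.0, 0.001, -1.0]]
wrist_force: [-1.2, -0.2, -1.6]
grip_width: 0.445
grasp_force: 30.2
tool_pos: [0.6146, -0.2104, 0.2726]
wrist_force: [-5.4, 0.8, 1.1]
grasp_force: 29.9
```

```bash
python3 -m jog '[{"gripper":0.3,"slide":[0,0.05,0.2],"rot":[0,0,0]},{"gripper":0.3,"slide":[0,0,0.1],"rot":[0,0,0]},{"gripper":0.3,"slide":[0,0,0],"rot":[0,0,0]},{"gripper":0.65,"slide":[0,0,0],"rot":[0,0,0]},{"gripper":0.65,"slide":[0,0,0],"rot":[0,0,0]},{"gripper":0.65,"slide":[0,0,0],"rot":[0,0,0]},{"gripper":0.65,"slide":[0,0,-2],"rot":[0,0,0]},{"gripper":0.65,"slide":[0,0,-4],"rot":[0,0,0]},{"gripper":0.65,"slide":[0,0,-4],"rot":[0,0,0]}]' && python3 -m jog '[{"gripper":0.65,"slide":[-3.94,0.854,0],"rot":[0,0,0]},{"gripper":0.65,"slide":[-3.94,0.854,0],"rot":[0,0,0]},{"gripper":0.65,"slide":[-3.94,0.854,0],"rot":[0,0,0]},{"gripper":0.65,"slide":[-3.94,0.854,0],"rot":[0,0,0]},{"gripper":0.65,"slide":[-3.94,0.854,0],"rot":[0,0,0]},{"gripper":0.65,"slide":[-3.94,0.854,0],"rot":[0,0,0]},{"gripper":0.65,"slide":[-3.94,0.854,0],"rot":[0,0,0]},{"gripper":0.65,"slide":[-3.94,0.854,0],"rot":[0,0,0]},{"gripper":0.65,"slide":[-3.94,0.854,0],"rot":[0,0,0]},{"gripper":0.65,"slide":[-3.94,0.854,0],"rot":[0,0,0]},{"gripper":0.65,"slide":[-3.94,0.854,0],"rot":[0,0,0]},{"gripper":0.65,"slide":[-3.94,0.854,0],"rot":[0,0,0]},{"gripper":0.65,"slide":[-3.94,0.854,0],"rot":[0,0,0]},{"gripper":0.65,"slide":[-3.94,0.854,0],"rot":[0,0,0]},{"gripper":0.65,"slide":[0,0,0],"rot":[0,0,0]},{"gripper":0.65,"slide":[0,0,0],"rot":[0,0,0]}]'
```

```text
time: 18.57
tool_pos: [0.6147, -0.2101, 0.3695]
eef_rot: [[0.001, -1.0, -0.003], [-1.0, -0.001, 0.0], [-0.0, 0.003, -1.0]]
wrist_force: [1.6, 0.4, 0.8]
grip_width: 0.65
grasp_force: 0.0
time: 19.9
tool_pos: [0.4941, 0.3434, 0.3693]
eef_rot: [[0.004, -1.0, -0.0], [-1.0, -0.004, 0.0], [-0.0, 0.0, -1.0]]
wrist_force: [0.3, -0.2, 0.2]
grip_width: 0.65
grasp_force: 0.0
```

```bash
python3 -m jog '[{"gripper":0.65,"slide":[0,0,4],"rot":[0,0,0]},{"gripper":0.65,"slide":[0,0,4],"rot":[0,0,0]},{"gripper":0.65,"slide":[0,0,4],"rot":[0,0,0]},{"gripper":0.65,"slide":[0,0,3.2],"rot":[0,0,0]},{"gripper":0.65,"slide":[0,0,1.2],"rot":[0,0,0]},{"gripper":0.4,"slide":[0,0,0],"rot":[0,0,0]},{"gripper":0.3,"slide":[0,0,0],"rot":[0,0,0]},{"gripper":0.3,"slide":[0,0,0],"rot":[0,0,0]},{"gripper":0.3,"slide":[0,0,0],"rot":[0,0,0]}]' 30 && python3 -m jog '[{"gripper":0.3,"slide":[0,0,-3],"rot":[0,0,0]},{"gripper":0.3,"slide":[0,0,-4],"rot":[0,0,0]},{"gripper":0.3,"slide":[0,0,-4],"rot":[0,0,0]},{"gripper":0.3,"slide":[0,0,-4],"rot":[0,0,0]},{"gripper":0.3,"slide":[0,0,-2],"rot":[0,0,0]},{"gripper":0.3,"slide":[3.65,-0.77,0],"rot":[0,0,0]},{"gripper":0.3,"slide":[3.65,-0.77,0],"rot":[0,0,0]},{"gripper":0.3,"slide":[3.65,-0.77,0],"rot":[0,0,0]},{"gripper":0.3,"slide":[3.65,-0.77,0],"rot":[0,0,0]},{"gripper":0.3,"slide":[3.65,-0.77,0],"rot":[0,0,0]},{"gripper":0.3,"slide":[3.65,-0.77,0],"rot":[0,0,0]},{"gripper":0.3,"slide":[3.65,-0.77,0],"rot":[0,0,0]},{"gripper":0.3,"slide":[3.65,-0.77,0],"rot":[0,0,0]},{"gripper":0.3,"slide":[3.65,-0.77,0],"rot":[0,0,0]},{"gripper":0.3,"slide":[3.65,-0.77,0],"rot":[0,0,0]},{"gripper":0.3,"slide":[3.65,-0.77,0],"rot":[0,0,0]},{"gripper":0.3,"slide":[3.65,-0.77,0],"rot":[0,0,0]},{"gripper":0.3,"slide":[3.65,-0.77,0],"rot":[0,0,0]},{"gripper":0.3,"slide":[3.65,-0.77,0],"rot":[0,0,0]},{"gripper":0.3,"slide":[0,0,0],"rot":[0,0,0]}]'
```

```text
time: 20.65
tool_pos: [0.4955, 0.3417, 0.2086]
eef_rot: [[0.001, -1.0, 0.003], [-1.0, -0.001, 0.003], [-0.003, -0.003, -1.0]]
wrist_force: [0.4, -0.0, -1.6]
grip_width: 0.444
grasp_force: 32.7
time: 22.32
tool_pos: [0.6029, -0.1751, 0.3768]
eef_rot: [[-0.005, -1.0, 0.001], [-1.0, 0.005, -0.002], [0.002, -0.001, -1.0]]
wrist_force: [-1.0, 1.8, -1.8]
grip_width: 0.449
grasp_force: 32.7
```

```bash
python3 -m jog '[{"gripper":0.3,"slide":[0,0,3.5],"rot":[0,0,0]},{"gripper":0.3,"slide":[0,0,3.5],"rot":[0,0,0]},{"gripper":0.3,"slide":[0,0,2.2],"rot":[0,0,0]},{"gripper":0.3,"slide":[0,-0.7,0.8],"rot":[0,0,0]},{"gripper":0.3,"slide":[0,0,0],"rot":[0,0,0]},{"gripper":0.3,"slide":[0,0,0],"rot":[0,0,0]}]' | grep -E 'pos|wrist' && python3 -m jog '[{"gripper":0.3,"slide":[0,-0.15,0],"rot":[0,0,0]},{"gripper":0.3,"slide":[0,0,0],"rot":[0,0,0]},{"gripper":0.3,"slide":[0,0,0],"rot":[0,0,0]}]'| grep -E 'pos|wrist' && python3 -m jog '[{"gripper":0.3,"slide":[0,-0.1,0],"rot":[0,0,0]},{"gripper":0.3,"slide":[0,0,0],"rot":[0,0,0]},{"gripper":0.3,"slide":[0,0,0],"rot":[0,0,0]}]'| grep -E 'pos|wrist'
```

```text
tool_pos: [0.6106, -0.1697, 0.2777]
wrist_force: [0.2, -0.5, -1.2]
tool_pos: [0.6118, -0.1696, 0.2775]
wrist_force: [0.0, -0.2, -1.6]
tool_pos: [0.6125, -0.1697, 0.276]
wrist_force: [-0.1, -0.5, -1.7]
```

```bash
python3 -m jog '[{"gripper":0.3,"slide":[0,-0.1,0],"rot":[0,0,0]},{"gripper":0.3,"slide":[0,0,0],"rot":[0,0,0]},{"gripper":0.3,"slide":[0,0,0],"rot":[0,0,0]}]' | grep -E 'pos|wrist' && python3 -m jog '[{"gripper":0.3,"slide":[0,0,0.2],"rot":[0,0,0]},{"gripper":0.3,"slide":[0,0,0.2],"rot":[0,0,0]},{"gripper":0.3,"slide":[0,0,0],"rot":[0,0,0]},{"gripper":0.3,"slide":[0,0,0],"rot":[0,0,0]}]'| grep -E 'pos|wrist'
```

```text
tool_pos: [0.6135, -0.1697, 0.2757]
wrist_force: [0.8, -1.0, -1.9]
tool_pos: [0.6134, -0.1697, 0.2714]
wrist_force: [0.4, -0.4, -1.0]
```

```bash
python3 -m jog '[{"gripper":0.3,"slide":[0,-0.1,0],"rot":[0,0,0]},{"gripper":0.3,"slide":[0,0,0],"rot":[0,0,0]},{"gripper":0.3,"slide":[0,0,0],"rot":[0,0,0]}]' | grep -E 'pos|wrist' && python3 -m jog '[{"gripper":0.65,"slide":[0,0,0],"rot":[0,0,0]},{"gripper":0.65,"slide":[0,0,0],"rot":[0,0,0]},{"gripper":0.65,"slide":[0,0,0],"rot":[0,0,0]},{"gripper":0.65,"slide":[0,0,-2],"rot":[0,0,0]},{"gripper":0.65,"slide":[0,0,-4],"rot":[0,0,0]},{"gripper":0.65,"slide":[0,0,-4],"rot":[0,0,0]},{"gripper":0.65,"slide":[0,0,0],"rot":[0,0,0]}]'
```

```text
tool_pos: [0.6141, -0.1697, 0.2715]
wrist_force: [-4.1, 0.5, -1.2]
time: 24.73
tool_pos: [0.6149, -0.1705, 0.3828]
eef_rot: [[0.001, -1.0, 0.015], [-1.0, -0.001, -0.004], [0.004, -0.015, -1.0]]
wrist_force: [0.8, -1.2, 3.9]
grip_width: 0.649
grasp_force: 0.0
```

```bash
python3 -m jog '[{"gripper":0.65,"slide":[0,0,0],"rot":[0,0,0]},{"gripper":0.65,"slide":[0,0,0],"rot":[0,0,0]}]'
python3 - <<'E'
from h import *
for nm in ("wrist","top"):
    s=r.sense();p=r.grab_frame(nm);W=cloud(p,wristT(p,s) if nm=="wrist" else None);save(p,"x3"+nm,1.5)
    show(nm+" tabs",blobs(W,(.40,.75,.05,.28,.115,.15),20))
    show(nm+" shaker bott",blobs(W,(.55,.66,-.26,-.04,.14,.17),20))
    show(nm+" bott",blobs(W,(.44,.64,.28,.48,.078,.1),20))
E
```

```text
time: 24.9
tool_pos: [0.6145, -0.1695, 0.3719]
eef_rot: [[0.001, -1.0, 0.001], [-1.0, -0.001, 0.0], [-0.0, -0.001, -1.0]]
wrist_force: [0.6, -0.0, -1.1]
grip_width: 0.649
grasp_force: 0.0
wrist shaker bott 944 [ 613.7 -209.2  147.2] mean [ 613.6 -210.1  151.6] rect [ 613.6 -209.2] [23.7 24.8] 2.1
wrist shaker bott 856 [ 614.2 -167.7  147.1] mean [ 614.1 -169.7  151. ] rect [ 614.  -167.9] [24.2 24.6] 4.6
top tabs 161 [668.3 177.2 129.2] mean [666.9 176.8 136.1] rect [668.5 177.3] [21.  39.3] 2.6
top tabs 135 [621.6 176.4 131.5] mean [621.1 176.2 135.9] rect [621.6 176.2] [16.4 39.2] 1.2
top tabs 112 [576.1 173.  130.8] mean [575.8 171.9 136.1] rect [576.1 173. ] [15.  38.9] 0.1
top tabs 85 [529.9 167.3 131.2] mean [529.9 167.4 136.2] rect [530.3 167.4] [ 9.9 38.8] 2.5
top tabs 58 [485.2 169.1 132.2] mean [484.6 167.7 137.3] rect [485.2 169.1] [ 7.4 37.9] 0.9
top shaker bott 89 [ 612.7 -165.4  149.1] mean [ 612.7 -164.9  150.6] rect [ 612.7 -165.4] [24.1 23. ] 0.3
top bott 83 [572.1 417.4  86.8] mean [572.5 416.8  87.1] rect [572.  417.4] [24.6 22.7] 89.1
top bott 87 [493.4 426.5  85.6] mean [492.8 425.6  86.9] rect [492.7 426.2] [22.9 25. ] 45.6
```

View pics/x3wrist.png

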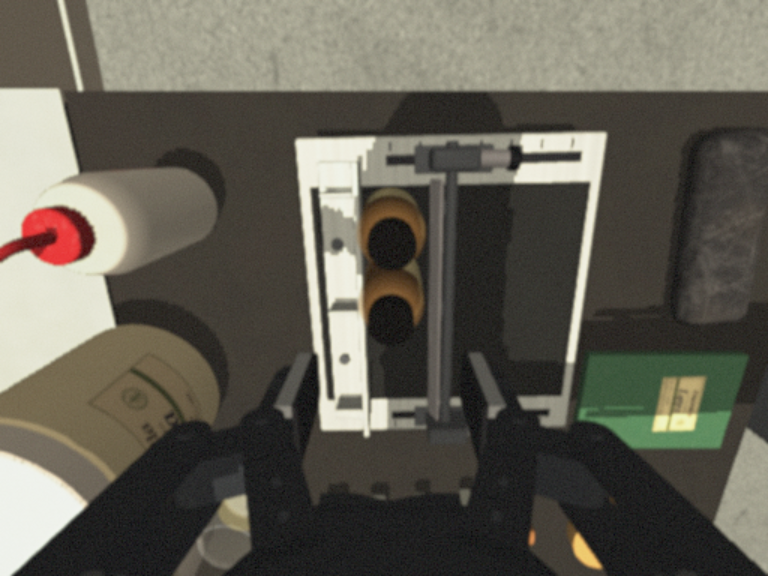

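```bash
python3 -m jog '[{"gripper":0.65,"slide":[-3.9,0.28,0],"rot":[0,0,0]},{"gripper":0.65,"slide":[-3.9,0.28,0],"rot":[0,0,0]},{"gripper":0.65,"slide":[-3.9,0.28,0],"rot":[0,0,0]},{"gripper":0.65,"slide":[-3.9,0.28,0],"rot":[0,0,0]},{"gripper":0.65,"slide":[-3.9,0.28,0],"rot":[0,0,0]},{"gripper":0.65,"slide":[-3.9,0.28,0],"rot":[0,0,0]},{"gripper":0.65,"slide":[-3.9,0.28,0],"rot":[0,0,0]},{"gripper":0.65,"slide":[-3.9,0.28,0],"rot":[0,0,0]},{"gripper":0.65,"slide":[-3.9,0.28,0],"rot":[0,0,0]},{"gripper":0.65,"slide":[-3.9,0.28,0],"rot":[0,0,0]},{"gripper":0.65,"slide":[-3.9,0.28,0],"rot":[0,0,0]},{"gripper":0.65,"slide":[-3.9,0.28,0],"rot":[0,0,0]},{"gripper":0.65,"slide":[-3.9,0.28,0],"rot":[0,0,0]},{"gripper":0.65,"slide":[-3.9,0.28,0],"rot":[0,0,0]},{"gripper":0.65,"slide":[-3.9,0.28,0],"rot":[0,0,0]},{"gripper":0.65,"slide":[0,0,0],"rot":[0,0,0]},{"gripper":0.65,"slide":[0,0,0],"rot":[0,0,0]}]' && python3 -m jog '[{"gripper":0.65,"slide":[0,0,4],"rot":[0,0,0]},{"gripper":0.65,"slide":[0,0,4],"rot":[0,0,0]},{"gripper":0.65,"slide":[0,0,4],"rot":[0,0,0]},{"gripper":0.65,"slide":[0,0,3.3],"rot":[0,0,0]},{"gripper":0.65,"slide":[0,0,1.4],"rot":[0,0,0]},{"gripper":0.65,"slide":[0,0,0],"rot":[0,0,0]},{"gripper":0.4,"slide":[0,0,0],"rot":[0,0,0]},{"gripper":0.3,"slide":[0,0,0],"rot":[0,0,0]},{"gripper":0.3,"slide":[0,0,0],"rot":[0,0,0]},{"gripper":0.3,"slide":[0,0,0],"rot":[0,0,0]}]' 30
```

```text
time: 26.42
tool_pos: [0.5714, 0.4176, 0.3684]
eef_rot: [[0.003, -1.0, -0.003], [-1.0, -0.003, -0.003], [0.003, 0.003, -1.0]]
wrist_force: [0.1, -0.5, 0.5]
grip_width: 0.646
grasp_force: 0.0
time: 27.25
tool_pos: [0.5727, 0.4156, 0.2076]
eef_rot: [[0.001, -1.0, 0.003], [-1.0, -0.001, 0.003], [-0.003, -0.003, -1.0]]
wrist_force: [-0.9, 0.3, 3.6]
grip_width: 0.435
grasp_force: 34.4
```

```bash
python3 -m jog '[{"gripper":0.3,"slide":[0,0,-3],"rot":[0,0,0]},{"gripper":0.3,"slide":[0,0,-4],"rot":[0,0,0]},{"gripper":0.3,"slide":[0,0,-4],"rot":[0,0,0]},{"gripper":0.3,"slide":[0,0,-4],"rot":[0,0,0]},{"gripper":0.3,"slide":[0,0,-2],"rot":[0,0,0]},{"gripper":0.3,"slide":[3.88,-0.22,0],"rot":[0,0,0]},{"gripper":0.3,"slide":[3.88,-0.22,0],"rot":[0,0,0]},{"gripper":0.3,"slide":[3.88,-0.22,0],"rot":[0,0,0]},{"gripper":0.3,"slide":[3.88,-0.22,0],"rot":[0,0,0]},{"gripper":0.3,"slide":[3.88,-0.22,0],"rot":[0,0,0]},{"gripper":0.3,"slide":[3.88,-0.22,0],"rot":[0,0,0]},{"gripper":0.3,"slide":[3.88,-0.22,0],"rot":[0,0,0]},{"gripper":0.3,"slide":[3.88,-0.22,0],"rot":[0,0,0]},{"gripper":0.3,"slide":[3.88,-0.22,0],"rot":[0,0,0]},{"gripper":0.3,"slide":[3.88,-0.22,0],"rot":[0,0,0]},{"gripper":0.3,"slide":[3.88,-0.22,0],"rot":[0,0,0]},{"gripper":0.3,"slide":[3.88,-0.22,0],"rot":[0,0,0]},{"gripper":0.3,"slide":[3.88,-0.22,0],"rot":[0,0,0]},{"gripper":0.3,"slide":[3.88,-0.22,0],"rot":[0,0,0]},{"gripper":0.3,"slide":[0,0,0],"rot":[0,0,0]}]' && python3 -m jog '[{"gripper":0.3,"slide":[0,0,0],"rot":[0,0,0]},{"gripper":0.3,"slide":[0,0,0],"rot":[0,0,0]}]'
```

```text
time: 28.92
tool_pos: [0.6026, -0.1335, 0.3758]
eef_rot: [[-0.005, -1.0, 0.001], [-1.0, 0.005, -0.002], [0.002, -0.001, -1.0]]
wrist_force: [-0.4, 2.2, -1.8]
grip_width: 0.435
grasp_force: 34.0
time: 29.08
tool_pos: [0.6031, -0.128, 0.3754]
eef_rot: [[-0.0, -1.0, 0.001], [-1.0, 0.0, 0.0], [-0.0, -0.001, -1.0]]
wrist_force: [0.6, 0.0, -1.5]
grip_width: 0.433
grasp_force: 34.0
```

```bash
python3 -m jog '[{"gripper":0.3,"slide":[0,0,3.5],"rot":[0,0,0]},{"gripper":0.3,"slide":[0,0,3.5],"rot":[0,0,0]},{"gripper":0.3,"slide":[0,0,2.2],"rot":[0,0,0]},{"gripper":0.3,"slide":[0,-0.8,0.8],"rot":[0,0,0]},{"gripper":0.3,"slide":[0,0,0.2],"rot":[0,0,0]},{"gripper":0.3,"slide":[0,0,0],"rot":[0,0,0]}]' | grep -E 'pos|wrist' && python3 -m jog '[{"gripper":0.3,"slide":[0,-0.15,0],"rot":[0,0,0]},{"gripper":0.3,"slide":[0,0,0],"rot":[0,0,0]},{"gripper":0.3,"slide":[0,0,0],"rot":[0,0,0]}]'| grep -E 'pos|wrist' && python3 -m jog '[{"gripper":0.3,"slide":[0,-0.1,0],"rot":[0,0,0]},{"gripper":0.3,"slide":[0,0,0],"rot":[0,0,0]},{"gripper":0.3,"slide":[0,0,0],"rot":[0,0,0]}]'| grep -E 'pos|wrist'
```

```text
tool_pos: [0.612, -0.1269, 0.2737]
wrist_force: [-0.8, -0.3, -1.2]
tool_pos: [0.6129, -0.1277, 0.2738]
wrist_force: [-2.0, 0.5, -0.1]
tool_pos: [0.6134, -0.128, 0.2732]
wrist_force: [-5.1, -0.3, 0.8]
```

```bash
python3 -m jog '[{"gripper":0.3,"slide":[0,0.05,0.2],"rot":[0,0,0]},{"gripper":0.3,"slide":[0,0,0],"rot":[0,0,0]},{"gripper":0.3,"slide":[0,0,0],"rot":[0,0,0]},{"gripper":0.65,"slide":[0,0,0],"rot":[0,0,0]},{"gripper":0.65,"slide":[0,0,0],"rot":[0,0,0]},{"gripper":0.65,"slide":[0,0,0],"rot":[0,0,0]},{"gripper":0.65,"slide":[0,0,-2],"rot":[0,0,0]},{"gripper":0.65,"slide":[0,0,-4],"rot":[0,0,0]},{"gripper":0.65,"slide":[0,0,-4],"rot":[0,0,0]}]' && python3 -m jog '[{"gripper":0.65,"slide":[-3.69,0.797,0],"rot":[0,0,0]},{"gripper":0.65,"slide":[-3.69,0.797,0],"rot":[0,0,0]},{"gripper":0.65,"slide":[-3.69,0.797,0],"rot":[0,0,0]},{"gripper":0.65,"slide":[-3.69,0.797,0],"rot":[0,0,0]},{"gripper":0.65,"slide":[-3.69,0.797,0],"rot":[0,0,0]},{"gripper":0.65,"slide":[-3.69,0.797,0],"rot":[0,0,0]},{"gripper":0.65,"slide":[-3.69,0.797,0],"rot":[0,0,0]},{"gripper":0.65,"slide":[-3.69,0.797,0],"rot":[0,0,0]},{"gripper":0.65,"slide":[-3.69,0.797,0],"rot":[0,0,0]},{"gripper":0.65,"slide":[-3.69,0.797,0],"rot":[0,0,0]},{"gripper":0.65,"slide":[-3.69,0.797,0],"rot":[0,0,0]},{"gripper":0.65,"slide":[-3.69,0.797,0],"rot":[0,0,0]},{"gripper":0.65,"slide":[-3.69,0.797,0],"rot":[0,0,0]},{"gripper":0.65,"slide":[-3.69,0.797,0],"rot":[0,0,0]},{"gripper":0.65,"slide":[-3.69,0.797,0],"rot":[0,0,0]},{"gripper":0.65,"slide":[0,0,0],"rot":[0,0,0]},{"gripper":0.65,"slide":[0,0,0],"rot":[0,0,0]}]' && python3 -m jog '[{"gripper":0.65,"slide":[0,0,4],"rot":[0,0,0]},{"gripper":0.65,"slide":[0,0,4],"rot":[0,0,0]},{"gripper":0.65,"slide":[0,0,4],"rot":[0,0,0]},{"gripper":0.65,"slide":[0,0,3.3],"rot":[0,0,0]},{"gripper":0.65,"slide":[0,0,1.4],"rot":[0,0,0]},{"gripper":0.65,"slide":[0,0,0],"rot":[0,0,0]},{"gripper":0.4,"slide":[0,0,0],"rot":[0,0,0]},{"gripper":0.3,"slide":[0,0,0],"rot":[0,0,0]},{"gripper":0.3,"slide":[0,0,0],"rot":[0,0,0]},{"gripper":0.3,"slide":[0,0,0],"rot":[0,0,0]}]' 30
```

```text
time: 30.83
tool_pos: [0.6131, -0.1278, 0.3703]
eef_rot: [[0.001, -1.0, -0.003], [-1.0, -0.001, -0.0], [0.0, 0.003, -1.0]]
wrist_force: [1.7, -0.4, 1.3]
grip_width: 0.653
grasp_force: 0.0
time: 32.25
tool_pos: [0.4926, 0.4277, 0.3697]
eef_rot: [[0.003, -1.0, -0.0], [-1.0, -0.003, -0.001], [0.001, 0.0, -1.0]]
wrist_force: [-0.2, -0.4, 0.2]
grip_width: 0.646
grasp_force: 0.0
time: 33.08
tool_pos: [0.494, 0.4261, 0.2069]
eef_rot: [[0.001, -1.0, 0.003], [-1.0, -0.001, 0.003], [-0.003, -0.003, -1.0]]
wrist_force: [-0.5, -0.4, 4.1]
grip_width: 0.432
grasp_force: 33.1
```

```bash
python3 -m jog '[{"gripper":0.3,"slide":[0,0,-3],"rot":[0,0,0]},{"gripper":0.3,"slide":[0,0,-4],"rot":[0,0,0]},{"gripper":0.3,"slide":[0,0,-4],"rot":[0,0,0]},{"gripper":0.3,"slide":[0,0,-4],"rot":[0,0,0]},{"gripper":0.3,"slide":[0,0,-2],"rot":[0,0,0]},{"gripper":0.3,"slide":[3.65,-0.77,0],"rot":[0,0,0]},{"gripper":0.3,"slide":[3.65,-0.77,0],"rot":[0,0,0]},{"gripper":0.3,"slide":[3.65,-0.77,0],"rot":[0,0,0]},{"gripper":0.3,"slide":[3.65,-0.77,0],"rot":[0,0,0]},{"gripper":0.3,"slide":[3.65,-0.77,0],"rot":[0,0,0]},{"gripper":0.3,"slide":[3.65,-0.77,0],"rot":[0,0,0]},{"gripper":0.3,"slide":[3.65,-0.77,0],"rot":[0,0,0]},{"gripper":0.3,"slide":[3.65,-0.77,0],"rot":[0,0,0]},{"gripper":0.3,"slide":[3.65,-0.77,0],"rot":[0,0,0]},{"gripper":0.3,"slide":[3.65,-0.77,0],"rot":[0,0,0]},{"gripper":0.3,"slide":[3.65,-0.77,0],"rot":[0,0,0]},{"gripper":0.3,"slide":[3.65,-0.77,0],"rot":[0,0,0]},{"gripper":0.3,"slide":[3.65,-0.77,0],"rot":[0,0,0]},{"gripper":0.3,"slide":[3.65,-0.77,0],"rot":[0,0,0]},{"gripper":0.3,"slide":[0,0,0],"rot":[0,0,0]}]' && python3 -m jog '[{"gripper":0.3,"slide":[0,0,3.5],"rot":[0,0,0]},{"gripper":0.3,"slide":[0,0,3.5],"rot":[0,0,0]},{"gripper":0.3,"slide":[0,0,2.2],"rot":[0,0,0]},{"gripper":0.3,"slide":[0,-0.6,0.8],"rot":[0,0,0]},{"gripper":0.3,"slide":[0,0,0.2],"rot":[0,0,0]},{"gripper":0.3,"slide":[0,0,0],"rot":[0,0,0]},{"gripper":0.3,"slide":[0,0,0],"rot":[0,0,0]}]' | grep -E 'pos|wrist' && python3 -m jog '[{"gripper":0.3,"slide":[0,-0.1,0],"rot":[0,0,0]},{"gripper":0.3,"slide":[0,0,0],"rot":[0,0,0]},{"gripper":0.3,"slide":[0,0,0],"rot":[0,0,0]}]'| grep -E 'pos|wrist' && python3 -m jog '[{"gripper":0.3,"slide":[0,-0.1,0],"rot":[0,0,0]},{"gripper":0.3,"slide":[0,0,0],"rot":[0,0,0]},{"gripper":0.3,"slide":[0,0,0],"rot":[0,0,0]}]'| grep -E 'pos|wrist'
```

```text
time: 34.75
tool_pos: [0.6016, -0.0907, 0.3744]
eef_rot: [[-0.005, -1.0, 0.0], [-1.0, 0.005, -0.001], [0.001, -0.0, -1.0]]
wrist_force: [-0.4, 1.1, -2.6]
grip_width: 0.435
grasp_force: 32.4
tool_pos: [0.608, -0.0853, 0.2735]
wrist_force: [0.0, 0.1, -1.1]
tool_pos: [0.6086, -0.0853, 0.2725]
wrist_force: [-0.4, -0.6, -1.4]
tool_pos: [0.6095, -0.0854, 0.2718]
wrist_force: [-0.1, -1.4, -1.0]
```

```bash
python3 -m jog '[{"gripper":0.3,"slide":[0,-0.1,0],"rot":[0,0,0]},{"gripper":0.3,"slide":[0,0,0],"rot":[0,0,0]},{"gripper":0.3,"slide":[0,0,0],"rot":[0,0,0]}]'| grep -E 'pos|wrist' && python3 -m jog '[{"gripper":0.3,"slide":[0,-0.1,0],"rot":[0,0,0]},{"gripper":0.3,"slide":[0,0,0],"rot":[0,0,0]},{"gripper":0.3,"slide":[0,0,0],"rot":[0,0,0]}]'| grep -E 'pos|wrist' && python3 -m jog '[{"gripper":0.3,"slide":[0,-0.08,0],"rot":[0,0,0]},{"gripper":0.3,"slide":[0,0,0],"rot":[0,0,0]},{"gripper":0.3,"slide":[0,0,0],"rot":[0,0,0]}]'| grep -E 'pos|wrist'
```

```text
tool_pos: [0.6105, -0.0854, 0.2717]
wrist_force: [-0.5, -0.3, -1.2]
tool_pos: [0.6115, -0.0854, 0.2717]
wrist_force: [-0.5, 0.3, -1.2]
tool_pos: [0.6122, -0.0854, 0.2717]
wrist_force: [-0.6, 0.4, -0.7]
```

```bash
python3 -m jog '[{"gripper":0.3,"slide":[0,-0.08,0],"rot":[0,0,0]},{"gripper":0.3,"slide":[0,0,0],"rot":[0,0,0]},{"gripper":0.3,"slide":[0,0,0],"rot":[0,0,0]}]'| grep -E 'pos|wrist' && python3 -m jog '[{"gripper":0.65,"slide":[0,0,0],"rot":[0,0,0]},{"gripper":0.65,"slide":[0,0,0],"rot":[0,0,0]},{"gripper":0.65,"slide":[0,0,0],"rot":[0,0,0]},{"gripper":0.65,"slide":[0,0,-2],"rot":[0,0,0]},{"gripper":0.65,"slide":[1.5,0,-4],"rot":[0,0,0]},{"gripper":0.65,"slide":[1.6,0,-4],"rot":[0,0,0]},{"gripper":0.65,"slide":[1.6,1.5,-1.5],"rot":[0,0,0]},{"gripper":0.65,"slide":[1.6,1.5,0],"rot":[0,0,0]},{"gripper":0.65,"slide":[0,0,0],"rot":[0,0,0]},{"gripper":0.65,"slide":[0,0,0],"rot":[0,0,0]}]'
cat > look.py <<'E'
from h import *
import sys
s=r.sense();p=r.grab_frame("wrist");W=cloud(p,wristT(p,s));save(p,sys.argv[1],1.5);np.savez(sys.argv[1],W=W,img=p["img"])
show("bott",blobs(W,(.55,.66,-.28,-.02,.14,.17),20))
show("shk",blobs(W,(.55,.70,-.3,0,.076,.095),60))
print(s["tool_pos"])
E
python3 look.py w4
```

```text
tool_pos: [0.6127, -0.0855, 0.2716]
wrist_force: [-4.7, 1.1, 0.8]
time: 37.67
tool_pos: [0.5828, -0.1481, 0.3852]
eef_rot: [[-0.001, -1.0, 0.002], [-1.0, 0.001, 0.0], [-0.0, -0.002, -1.0]]
wrist_force: [0.8, 0.7, 0.2]
grip_width: 0.652
grasp_force: 0.0
bott 900 [ 613.6 -208.9  147.4] mean [ 613.  -209.4  151.8] rect [ 613.4 -209. ] [24.3 24.2] 67.4
bott 808 [ 613.9 -167.8  147.3] mean [ 613.3 -169.   151.2] rect [ 613.8 -167.8] [24.4 24.2] 86.4
bott 733 [ 612.5 -126.7  147.1] mean [ 612.2 -128.7  150.8] rect [ 612.5 -126.7] [24.2 24.4] 0.3
bott 679 [610.  -86.6 147.3] mean [609.7 -89.2 150.4] rect [610.  -86.6] [24.4 24.3] 2.9
shk 3515 [ 569.6 -150.8   85.3] mean [ 575.6 -161.7   84.6] rect [ 569.8 -150.7] [216.8  39.1] 89.8
shk 260 [ 646.2 -232.7   83.7] mean [ 639.  -232.2   86.5] rect [ 640.5 -229.9] [31.7 21. ] 43.8
shk 97 [ 635.2 -183.1   83.5] mean [ 634.7 -182.9   87.4] rect [ 635.  -183.1] [ 4.1 21.4] 1.6
shk 70 [ 600.5 -177.6   85.9] mean [ 599.4 -181.1   86.1] rect [ 598.6 -178.8] [ 4.6 24. ] 33.6
shk 70 [ 649.  -147.2   81.3] mean [ 649.2 -147.9   83.2] rect [ 649.  -147.3] [16.2  3.5] 1.7
shk 61 [ 597.8 -136.8   85.5] mean [ 597.1 -138.9   86.4] rect [ 596.8 -137.4] [ 2.5 17.8] 31.2
[ 0.58275378 -0.14813001  0.38521643]
```

View pics/w4.png

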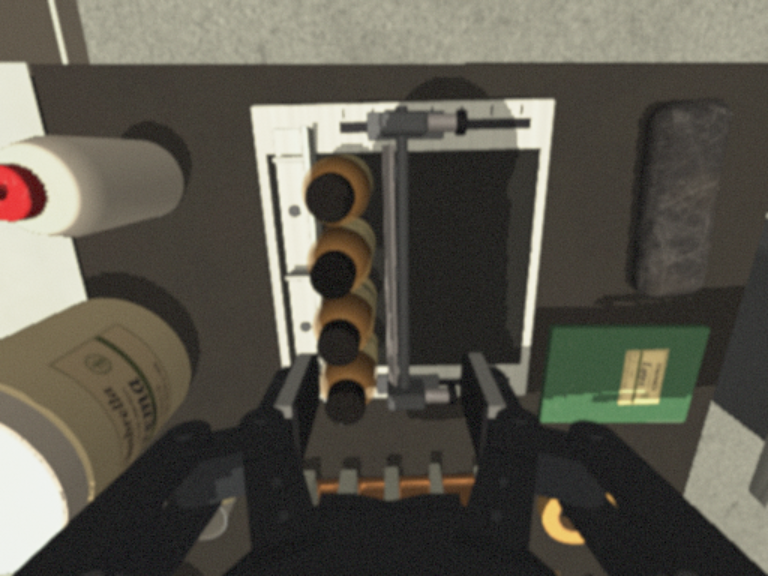

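The row of four labelled bottles stands against the fence (caps at (330,195), (335,270), (340,342) and (345,400)), with the bar at col ~395 and a thin gap between them. On to the rack.

```bash
python3 -m jog '[{"gripper":0.35,"slide":[-3.95,0.7,0],"rot":[0,0,0]},{"gripper":0.35,"slide":[-3.95,0.7,0],"rot":[0,0,0]},{"gripper":0.35,"slide":[-3.95,0.7,0],"rot":[0,0,0]},{"gripper":0.35,"slide":[-3.95,0.7,0],"rot":[0,0,0]},{"gripper":0.35,"slide":[-3.95,0.7,0],"rot":[0,0,0]},{"gripper":0.35,"slide":[-3.95,0.7,0],"rot":[0,0,0]},{"gripper":0.35,"slide":[-3.95,0.7,0],"rot":[0,0,0]},{"gripper":0.35,"slide":[-3.95,0.7,0],"rot":[0,0,0]},{"gripper":0.35,"slide":[0,0,0],"rot":[0,0,0]},{"gripper":0.35,"slide":[0,0,0],"rot":[0,0,0]}]'
cat > rack.py <<'E'
from h import *
import sys
s=r.sense();p=r.grab_frame("wrist");W=cloud(p,wristT(p,s));save(p,sys.argv[1],1.5)
print(s["tool_pos"])
show("tabs",blobs(W,(.40,.75,.02,.32,.128,.15),40))
for n,w in blobs(W,(.40,.75,.02,.32,.049,.06),40):
    vx,vy,x0,y0=cv2.fitLine(w[:,:2].astype(np.float32),cv2.DIST_HUBER,0,.01,.01).ravel()
    print("blade",n,np.round(w[:,:2].min(0)*1000,1),np.round(w[:,:2].max(0)*1000,1),np.round(w[:,:2].mean(0)*1000,1),"yaw",round(float(np.degrees(np.arctan(-vx/vy))),2))
E
python3 rack.py w5
```

```text
time: 38.55
tool_pos: [0.5265, 0.1713, 0.3834]
eef_rot: [[0.005, -1.0, -0.001], [-1.0, -0.005, -0.001], [0.001, 0.001, -1.0]]
wrist_force: [-0.2, -0.3, 0.2]
grip_width: 0.348
grasp_force: 0.0
[0.52645617 0.17129146 0.38340945]
tabs 604 [531.9 166.4 134.3] mean [531.8 164.8 138. ] rect [531.9 166.4] [11. 40.] 3.0
tabs 499 [486.  168.9 134.3] mean [486.6 167.5 137.1] rect [486.1 168.8] [ 7.7 40.1] 3.3
tabs 836 [577.5 171.  134.3] mean [576.8 169.3 137.5] rect [577.6 170.9] [14.3 40. ] 2.7
tabs 1332 [668.9 175.8 134.2] mean [667.2 174.3 137. ] rect [669.2 175.9] [21.4 40.3] 2.4
tabs 1074 [623.1 174.7 134.1] mean [621.8 173.3 137.2] rect [623.3 174.9] [17.6 39.9] 2.7
blade 227 [741.   82.7] [749.9 119.9] [744.5  99.9] yaw 0.11
blade 608 [527.7  82.7] [541.8 147.2] [534.7 114. ] yaw 3.05
blade 492 [483.3  85.5] [493.8 156.8] [488.8 117.7] yaw 2.12
blade 1238 [566.8  87.9] [589.  252.6] [577.8 153.8] yaw 3.18
blade 1245 [659.2  92.4] [683.4 172.2] [670.6 125.4] yaw 8.59
blade 1686 [610.7  91.2] [636.1 258.6] [622.7 164. ] yaw 3.22
blade 235 [478.6 172.8] [489.5 242.8] [484.2 217.6] yaw 6.41
blade 198 [522.4 189.9] [533.7 249.8] [527.7 232.4] yaw -3.71
blade 374 [654.9 206.6] [677.6 259.2] [666.6 241.8] yaw 19.28
blade 194 [400.  284.1] [423.5 311.2] [414.3 291.8] yaw -55.37
```

View pics/w5.png

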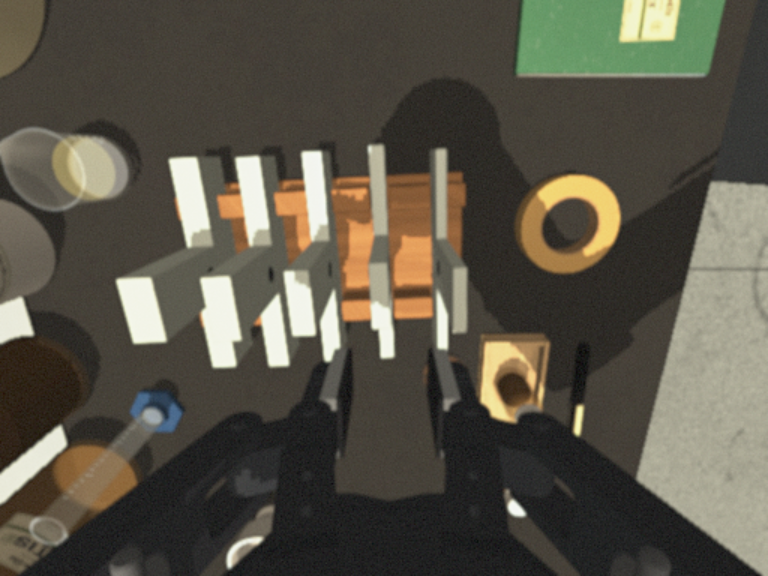

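Rack view: the plates' tabs are in one row, plate 8's tab at (455,297), and the rack is turned about 3 degrees. I'll grasp plate 8.

```bash
python3 -m jog '[{"gripper":0.35,"slide":[0,0,0],"rot":[0,0,-0.052]},{"gripper":0.35,"slide":[0,2,0],"rot":[0,0,0]},{"gripper":0.35,"slide":[0,2.05,0],"rot":[0,0,0]},{"gripper":0.3,"slide":[0,0,0],"rot":[0,0,0]},{"gripper":0.3,"slide":[0,0,4],"rot":[0,0,0]},{"gripper":0.3,"slide":[0,0,4],"rot":[0,0,0]},{"gripper":0.3,"slide":[0,0,2.2],"rot":[0,0,0]},{"gripper":0.3,"slide":[0,0,0],"rot":[0,0,0]}]' 40 && python3 -m jog '[{"gripper":0,"slide":[0,0,0],"rot":[0,0,0]},{"gripper":0,"slide":[0,0,0],"rot":[0,0,0]},{"gripper":0,"slide":[0,0,0],"rot":[0,0,0]},{"gripper":0,"slide":[0,0,0],"rot":[0,0,0]},{"gripper":0,"slide":[0,0,0],"rot":[0,0,0]}]' 40
```

```text
time: 39.27
tool_pos: [0.4855, 0.1648, 0.2762]
eef_rot: [[0.051, -0.999, -0.009], [-0.999, -0.051, -0.005], [0.004, 0.009, -1.0]]
wrist_force: [-0.9, 0.2, -0.9]
grip_width: 0.298
grasp_force: 0.0
time: 39.68
tool_pos: [0.4868, 0.1665, 0.284]
eef_rot: [[0.053, -0.999, 0.002], [-0.999, -0.053, 0.001], [-0.001, -0.002, -1.0]]
wrist_force: [0.1, 1.2, 2.9]
grip_width: 0.083
grasp_force: 43.2
```

```bash
python3 -m jog '[{"gripper":0,"slide":[0,0,-2],"rot":[0,0,0]},{"gripper":0,"slide":[0,0,-3.5],"rot":[0,0,0]},{"gripper":0,"slide":[0,0,-3.5],"rot":[0,0,0]},{"gripper":0,"slide":[0,0,-3.5],"rot":[0,0,0]},{"gripper":0,"slide":[0,0,-2.5],"rot":[0,0,0.034]},{"gripper":0,"slide":[3.53,-1.07,0],"rot":[0,0,0]},{"gripper":0,"slide":[3.53,-1.07,0],"rot":[0,0,0]},{"gripper":0,"slide":[3.53,-1.07,0],"rot":[0,0,0]},{"gripper":0,"slide":[3.53,-1.07,0],"rot":[0,0,0]},{"gripper":0,"slide":[3.53,-1.07,0],"rot":[0,0,0]},{"gripper":0,"slide":[3.53,-1.07,0],"rot":[0,0,0]},{"gripper":0,"slide":[3.53,-1.07,0],"rot":[0,0,0]},{"gripper":0,"slide":[3.53,-1.07,0],"rot":[0,0,0]},{"gripper":0,"slide":[3.53,-1.07,0],"rot":[0,0,0]},{"gripper":0,"slide":[0,0,0],"rot":[0,0,0]},{"gripper":0,"slide":[0,0,2.5],"rot":[0,0,0]},{"gripper":0,"slide":[0,0,2.5],"rot":[0,0,0]},{"gripper":0,"slide":[0,0,0],"rot":[0,0,0]},{"gripper":0,"slide":[0,0,0],"rot":[0,0,0]}]'
python3 look.py w6
```

```text
time: 41.27
tool_pos: [0.5885, -0.1495, 0.3817]
eef_rot: [[0.019, -1.0, -0.003], [-1.0, -0.019, -0.0], [0.0, 0.003, -1.0]]
wrist_force: [0.1, -0.1, -0.1]
grip_width: 0.086
grasp_force: 42.8
bott 997 [ 588.1 -197.3  159.9] mean [ 588.2 -196.6  152.9] rect [ 588.1 -197.2] [ 7.8 64.4] 0.8
bott 919 [ 613.5 -208.9  147.3] mean [ 613.2 -209.4  151.8] rect [ 613.5 -208.9] [24.2 24.2] 46.2
bott 829 [ 613.6 -167.8  147.2] mean [ 613.5 -169.1  151.2] rect [ 613.6 -167.8] [24.8 23.9] 89.0
bott 677 [ 612.6 -126.8  147.2] mean [ 613.  -129.9  150.5] rect [ 613.3 -128.1] [24.4 21.4] 30.8
shk 2073 [ 569.6 -177.    85.1] mean [ 574.5 -201.2   85. ] rect [ 568.4 -177.1] [ 38.9 164.7] 0.9
shk 257 [ 646.  -231.7   83.7] mean [ 638.8 -231.8   86.8] rect [ 640.  -229.2] [31.3 22. ] 42.0
shk 110 [ 635.1 -182.7   83.8] mean [ 634.8 -182.7   87.7] rect [ 635.1 -182.7] [ 4.1 23.9] 0.9
shk 84 [ 647.8 -147.3   82.5] mean [ 648.2 -147.7   83.5] rect [ 647.8 -147.5] [19.   3.1] 2.6
shk 121 [643.9 -76.3  83.1] mean [643.7 -70.4  83.3] rect [640.9 -72. ] [28.6 13.5] 40.2
[ 0.58852819 -0.14948511  0.38170674]
```

View pics/w6.png

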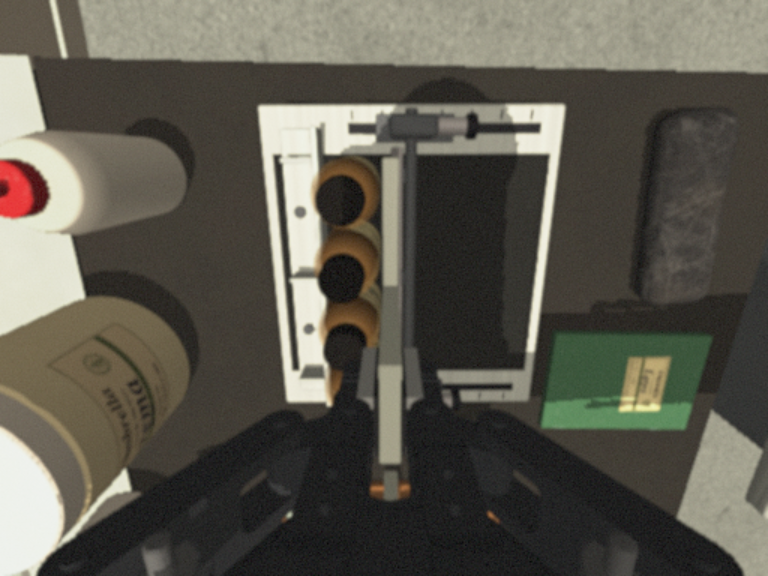

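The wrist view shows plate 8 held between the bottle row (cols ~375) and the bar (col ~410), parallel to both. Now I'll lower it.

```bash
python3 -m jog '[{"gripper":0,"slide":[0,0,1.2],"rot":[0,0,0]},{"gripper":0,"slide":[0,0,1.2],"rot":[0,0,0]},{"gripper":0,"slide":[0,0,0.6],"rot":[0,0,0]},{"gripper":0,"slide":[0,0,0.3],"rot":[0,0,0]},{"gripper":0,"slide":[0,0,0],"rot":[0,0,0]}]'|grep -E 'pos|wri' && python3 -m jog '[{"gripper":0,"slide":[0,0,0.3],"rot":[0,0,0]},{"gripper":0,"slide":[0,0,0.3],"rot":[0,0,0]},{"gripper":0,"slide":[0,0,0],"rot":[0,0,0]}]'|grep -E 'pos|wri' && python3 -m jog '[{"gripper":0,"slide":[0,0,0.2],"rot":[0,0,0]},{"gripper":0,"slide":[0,0,0.1],"rot":[0,0,0]},{"gripper":0,"slide":[0,0,0],"rot":[0,0,0]}]'|grep -E 'pos|wri'
```

```text
tool_pos: [0.5889, -0.1493, 0.349]
wrist_force: [2.1, 0.3, -1.2]
tool_pos: [0.5888, -0.1495, 0.3433]
wrist_force: [2.7, -0.4, -0.3]
tool_pos: [0.5887, -0.1495, 0.3403]
wrist_force: [3.9, -0.6, -0.7]
```

```bash
python3 -m jog '[{"gripper":0,"slide":[0,0,0.15],"rot":[0,0,0]},{"gripper":0,"slide":[0,0,0],"rot":[0,0,0]}]'|grep -E 'pos|wri' && python3 -m jog '[{"gripper":0,"slide":[0,0,0.15],"rot":[0,0,0]},{"gripper":0,"slide":[0,0,0],"rot":[0,0,0]}]'|grep -E 'pos|wri' && python3 -m jog '[{"gripper":0,"slide":[0,0,0.15],"rot":[0,0,0]},{"gripper":0,"slide":[0,0,0],"rot":[0,0,0]},{"gripper":0,"slide":[0,0,0],"rot":[0,0,0]}]'|grep -E 'pos|wri'
```

```text
tool_pos: [0.5887, -0.1495, 0.3388]
wrist_force: [4.4, 0.7, -0.1]
tool_pos: [0.5887, -0.1497, 0.338]
wrist_force: [2.4, -1.2, 2.0]
tool_pos: [0.5887, -0.1497, 0.338]
wrist_force: [1.3, 0.7, 7.2]
```

```bash
python3 -m jog '[{"gripper":0,"slide":[0,0,-0.15],"rot":[0,0,0]},{"gripper":0,"slide":[0,0,0],"rot":[0,0,0]},{"gripper":0,"slide":[0,0,0],"rot":[0,0,0]}]'|grep -E 'pos|wri' && python3 -m jog '[{"gripper":0,"slide":[0,-0.1,0],"rot":[0,0,0]},{"gripper":0,"slide":[0,0,0],"rot":[0,0,0]},{"gripper":0,"slide":[0,0,0],"rot":[0,0,0]}]'|grep -E 'pos|wri' && python3 -m jog '[{"gripper":0,"slide":[0,-0.1,0],"rot":[0,0,0]},{"gripper":0,"slide":[0,0,0],"rot":[0,0,0]},{"gripper":0,"slide":[0,0,0],"rot":[0,0,0]}]'|grep -E 'pos|wri';  python3 -m jog '[{"gripper":0,"slide":[0,-0.1,0],"rot":[0,0,0]},{"gripper":0,"slide":[0,0,0],"rot":[0,0,0]},{"gripper":0,"slide":[0,0,0],"rot":[0,0,0]}]'|grep -E 'pos|wri'
```

```text
tool_pos: [0.5887, -0.1496, 0.338]
wrist_force: [1.7, -1.6, 3.7]
tool_pos: [0.5895, -0.1496, 0.338]
wrist_force: [1.8, -0.1, 5.6]
tool_pos: [0.5903, -0.1497, 0.3379]
wrist_force: [-0.1, -0.6, 7.3]
tool_pos: [0.591, -0.1496, 0.338]
wrist_force: [-1.2, -0.1, 7.3]
```

```bash
python3 -m jog '[{"gripper":0,"slide":[0,0,-0.15],"rot":[0,0,0]},{"gripper":0,"slide":[0,0,-0.1],"rot":[0,0,0]},{"gripper":0,"slide":[0,0,0],"rot":[0,0,0]}]'|grep -E 'pos|wri' && python3 -m jog '[{"gripper":0,"slide":[0,-0.1,0],"rot":[0,0,0]},{"gripper":0,"slide":[0,0,0],"rot":[0,0,0]},{"gripper":0,"slide":[0,0,0],"rot":[0,0,0]}]'|grep -E 'pos|wri' && python3 -m jog '[{"gripper":0,"slide":[0,-0.1,0],"rot":[0,0,0]},{"gripper":0,"slide":[0,0,0],"rot":[0,0,0]},{"gripper":0,"slide":[0,0,0],"rot":[0,0,0]}]'|grep -E 'pos|wri';  for i in 1; do python3 -m jog '[{"gripper":0,"slide":[0,0.1,0],"rot":[0,0,0]},{"gripper":0,"slide":[0,0.1,0],"rot":[0,0,0]},{"gripper":0,"slide":[0,0,0],"rot":[0,0,0]},{"gripper":0,"slide":[0,0,0],"rot":[0,0,0]}]'|grep -E 'pos|wri'; python3 -m jog '[{"gripper":0,"slide":[0,0.1,0],"rot":[0,0,0]},{"gripper":0,"slide":[0,0.1,0],"rot":[0,0,0]},{"gripper":0,"slide":[0,0,0],"rot":[0,0,0]},{"gripper":0,"slide":[0,0,0],"rot":[0,0,0]}]'|grep -E 'pos|wri'; python3 -m jog '[{"gripper":0,"slide":[0,0.1,0],"rot":[0,0,0]},{"gripper":0,"slide":[0,0,0],"rot":[0,0,0]},{"gripper":0,"slide":[0,0,0],"rot":[0,0,0]}]'|grep -E 'pos|wri'; done
```

```text
tool_pos: [0.5913, -0.1494, 0.3383]
wrist_force: [-0.8, -1.5, -2.2]
tool_pos: [0.5921, -0.1495, 0.3386]
wrist_force: [-3.9, 0.1, -2.6]
tool_pos: [0.5929, -0.1495, 0.3388]
wrist_force: [-6.9, 0.3, -2.2]
tool_pos: [0.5915, -0.1494, 0.3393]
wrist_force: [-4.0, -1.0, -4.4]
tool_pos: [0.5899, -0.1494, 0.3406]
wrist_force: [-0.5, 0.7, -2.7]
tool_pos: [0.589, -0.1494, 0.3408]
wrist_force: [2.1, 2.0, -1.2]
```

```bash
python3 -m jog '[{"gripper":0,"slide":[0,-0.1,0],"rot":[0,0,0]},{"gripper":0,"slide":[0,0,0.2],"rot":[0,0,0]},{"gripper":0,"slide":[0,0,0.2],"rot":[0,0,0]},{"gripper":0,"slide":[0,0,0],"rot":[0,0,0]},{"gripper":0,"slide":[0,0,0],"rot":[0,0,0]}]'|grep -E 'pos|wri'; python3 -m jog '[{"gripper":0.3,"slide":[0,0,0],"rot":[0,0,0]},{"gripper":0.3,"slide":[0,0,0],"rot":[0,0,0]},{"gripper":0.3,"slide":[0,0,0],"rot":[0,0,0]},{"gripper":0.3,"slide":[0,0,-2],"rot":[0,0,0]},{"gripper":0.3,"slide":[0,0.7,-2.7],"rot":[0,0,0]},{"gripper":0.65,"slide":[0,0,0],"rot":[0,0,0.018]},{"gripper":0.65,"slide":[0,0,0],"rot":[0,0,0]},{"gripper":0.65,"slide":[0,0,0],"rot":[0,0,0]}]'
python3 look.py w7
python3 - <<'E'
import numpy as np,cv2
a=np.load("w4.npz")["img"];b=np.load("w7.npz")["img"]
im=np.hstack([x[60:290,150:370] for x in(a,b)])[:,:,::-1]
cv2.imwrite("pics/cmp.png",cv2.resize(im,(800,418),interpolation=cv2.INTER_CUBIC))
E
```

```text
tool_pos: [0.5897, -0.1497, 0.3379]
wrist_force: [-0.1, 0.9, 6.5]
time: 46.57
tool_pos: [0.5826, -0.1496, 0.3825]
eef_rot: [[0.001, -1.0, -0.0], [-1.0, -0.001, 0.0], [-0.0, 0.0, -1.0]]
wrist_force: [0.1, 1.0, -1.6]
grip_width: 0.649
grasp_force: 0.0
bott 921 [ 613.7 -208.8  147.4] mean [ 613.1 -209.3  151.8] rect [ 613.7 -208.8] [24.4 24. ] 3.5
bott 830 [ 613.6 -167.7  147.1] mean [ 613.2 -169.1  151.2] rect [ 613.6 -167.8] [24.1 24.1] 0.5
bott 131 [ 589.5 -164.7  155.3] mean [ 589.3 -166.1  156.5] rect [ 589.  -165.8] [3.6 8.7] 69.9
bott 739 [ 612.5 -126.8  147.1] mean [ 611.8 -128.9  150.7] rect [ 612.1 -126.8] [23.7 24.8] 22.4
bott 24 [ 585.1 -135.3  154.9] mean [ 585.1 -135.2  155.2] rect [ 585.1 -135.3] [0.1 6.9] 2.5
bott 693 [610.9 -86.9 147.2] mean [610.5 -89.4 150.4] rect [610.8 -86.8] [23.9 24.3] 2.3
shk 3570 [ 569.6 -151.2   85.4] mean [ 575.2 -162.2   84.6] rect [ 569.7 -151.2] [216.3  39.1] 90.0
shk 258 [ 646.3 -233.    83.5] mean [ 638.8 -232.5   86.6] rect [ 640.7 -229.9] [31.5 20.9] 42.2
shk 93 [ 635.2 -182.5   83.9] mean [ 634.7 -182.6   87.8] rect [ 635.1 -182.5] [ 4.2 20. ] 0.4
shk 75 [ 648.7 -147.2   81.6] mean [ 649.2 -148.    83.2] rect [ 648.7 -147.7] [16.3  3.3] 6.6
[ 0.58256429 -0.14961819  0.38247193]
```

View pics/cmp.png

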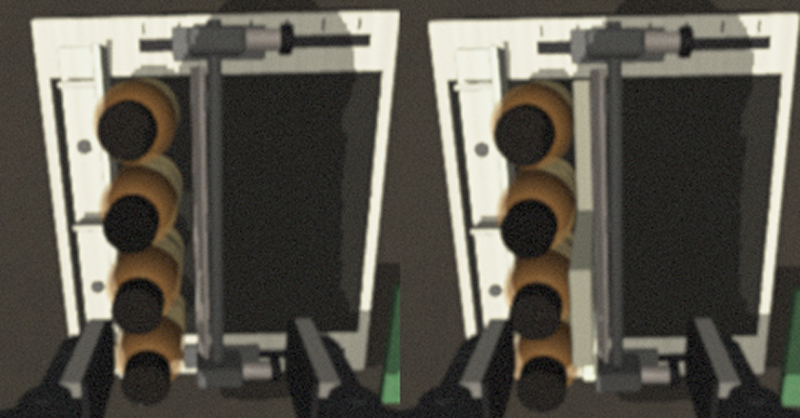

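```bash
python3 -m jog '[{"gripper":0.65,"slide":[-0.15,0,-0.27],"rot":[0,0,0]},{"gripper":0.65,"slide":[0,0,0],"rot":[0,0,0]},{"gripper":0.65,"slide":[0,0,0],"rot":[0,0,0]}]'|grep pos
python3 look.py w8 >/dev/null
cat > bar.py <<'E'
import numpy as np,cv2,sys
a,b=[cv2.cvtColor(np.load(f)["img"],cv2.COLOR_RGB2GRAY).astype(np.float32) for f in sys.argv[1:3]]
def ecc(y0,y1,x0,x1,init=None,mot=cv2.MOTION_TRANSLATION,excl=None):
    m=np.zeros(a.shape,np.uint8);m[y0:y1,x0:x1]=255
    if excl: m[excl[0]:excl[1],excl[2]:excl[3]]=0
    cc,M=cv2.findTransformECC(a,b,np.eye(2,3,dtype=np.float32),mot,(3,200,1e-6),m,3);return cc,M
cc,S=ecc(60,120,160,228);print("frame TL",cc,S[:,2])
for n,box in dict(right_edge=(100,240,330,375),topleft=(60,100,160,225),left=(60,250,160,205)).items():
    cc,M=ecc(*box);print(n,round(cc,3),np.round(M[:,2],2))
for n,box in dict(bar_hi=(105,160,262,278),bar_lo=(160,235,262,280),rod=(105,235,268,280)).items():
    cc,M=ecc(*box);print(n,round(cc,3),np.round(M[:,2],2))
cc,M=ecc(68,92,235,320);print("block",round(cc,3),np.round(M[:,2],2))
cc,M=ecc(68,92,235,290);print("blk2",round(cc,3),np.round(M[:,2],2))
E
python3 bar.py w4.npz w8.npz
```

```text
tool_pos: [0.5827, -0.148, 0.3853]
frame TL 0.9994663537267986 [-0.79897213 -0.10656504]
right_edge 0.999 [-0.94  0.3 ]
topleft 1.0 [-0.8 -0.1]
left 0.999 [-0.84 -0.05]
bar_hi 0.996 [-0.01  0.09]
bar_lo 0.994 [-0.11  0.35]
rod 0.992 [-0.05  0.08]
block 0.997 [-0.74  0.04]
blk2 0.997 [-0.64  0.01]
```

```bash
python3 -m jog '[{"gripper":0.3,"slide":[0.15,-0.7,0],"rot":[0,0,-0.018]},{"gripper":0.3,"slide":[0,0,0],"rot":[0,0,0]},{"gripper":0.3,"slide":[0,0,1.5],"rot":[0,0,0]},{"gripper":0.3,"slide":[0,0,2],"rot":[0,0,0]},{"gripper":0.3,"slide":[0,0,1],"rot":[0,0,0]},{"gripper":0.3,"slide":[0,0,0],"rot":[0,0,0]},{"gripper":0,"slide":[0,0,0],"rot":[0,0,0]},{"gripper":0,"slide":[0,0,0],"rot":[0,0,0]},{"gripper":0,"slide":[0,0,0],"rot":[0,0,0]},{"gripper":0,"slide":[0,0,0],"rot":[0,0,0]}]' 40|grep -E 'pos|wri'; python3 -m jog '[{"gripper":0,"slide":[0,-0.1,0],"rot":[0,0,0]},{"gripper":0,"slide":[0,-0.1,0],"rot":[0,0,0]},{"gripper":0,"slide":[0,0,0],"rot":[0,0,0]},{"gripper":0,"slide":[0,0,0],"rot":[0,0,0]}]'|grep -E 'pos|wri';python3 -m jog '[{"gripper":0,"slide":[0,-0.1,0],"rot":[0,0,0]},{"gripper":0,"slide":[0,-0.1,0],"rot":[0,0,0]},{"gripper":0,"slide":[0,0,0],"rot":[0,0,0]},{"gripper":0,"slide":[0,0,0],"rot":[0,0,0]}]'|grep -E 'pos|wri'
```

```text
tool_pos: [0.5898, -0.1497, 0.3417]
wrist_force: [-0.1, -0.9, -0.0]
tool_pos: [0.5913, -0.1497, 0.3415]
wrist_force: [-5.1, 0.5, 5.7]
tool_pos: [0.5927, -0.1498, 0.3416]
wrist_force: [-8.8, 0.9, 6.2]
```

```bash
python3 -m jog '[{"gripper":0.3,"slide":[0,0,0],"rot":[0,0,0]},{"gripper":0.3,"slide":[0,0,0],"rot":[0,0,0]},{"gripper":0.3,"slide":[0,0.3,0],"rot":[0,0,0]},{"gripper":0.3,"slide":[0,0,-2],"rot":[0,0,0]},{"gripper":0.3,"slide":[-0.15,0.7,-2.4],"rot":[0,0,0]},{"gripper":0.65,"slide":[0,0,0],"rot":[0,0,0.018]},{"gripper":0.65,"slide":[0,0,0],"rot":[0,0,0]},{"gripper":0.65,"slide":[0,0,0],"rot":[0,0,0]},{"gripper":0.65,"slide":[0,0,0],"rot":[0,0,0]}]'|grep pos
python3 look.py w9|head -7; python3 bar.py w4.npz w9.npz;python3 bar.py w8.npz w9.npz
```

```text
tool_pos: [0.5836, -0.1481, 0.3835]
bott 916 [ 613.4 -209.   147.5] mean [ 613.  -209.3  151.8] rect [ 613.2 -208.9] [24.6 23.8] 85.3
bott 819 [ 614.2 -167.6  147.2] mean [ 613.6 -168.9  151.2] rect [ 614.1 -167.4] [24.5 24.3] 58.1
bott 122 [ 589.7 -166.   155.2] mean [ 589.5 -166.2  156.2] rect [ 589.7 -166. ] [8.  1.7] 0.4
bott 747 [ 612.2 -126.7  147. ] mean [ 612.  -128.8  150.8] rect [ 612.4 -126.8] [24.  24.4] 23.0
bott 20 [ 585.2 -135.2  155.2] mean [ 585.1 -135.3  155.9] rect [ 585.1 -135.2] [0.1 3.4] 2.8
bott 687 [610.8 -86.7 147. ] mean [610.5 -89.1 150.4] rect [610.9 -86.8] [24.1 24.3] 7.2
shk 3548 [ 569.6 -150.8   85.3] mean [ 575.1 -162.6   84.7] rect [ 569.9 -150.8] [217.3  39.1] 89.8
frame TL 0.9979171175344506 [-0.5905156  -0.29322478]
right_edge 0.998 [0.15 1.29]
topleft 0.998 [-0.62 -0.41]
left 0.998 [-0.69 -0.13]
bar_hi 0.993 [0.88 1.21]
bar_lo 0.986 [ 0.64 -1.24]
rod 0.993 [0.87 1.45]
block 0.994 [ 0.17 -0.35]
blk2 0.994 [ 0.1  -0.36]
frame TL 0.9985514460746493 [ 0.23847638 -0.20100369]
right_edge 0.998 [1.1  1.07]
topleft 0.999 [ 0.2 -0.3]
left 0.999 [ 0.17 -0.1 ]
bar_hi 0.993 [0.93 1.89]
bar_lo 0.993 [0.84 1.35]
rod 0.993 [0.92 3.82]
block 0.995 [ 0.94 -0.42]
blk2 0.996 [ 0.71 -0.39]
```

Run:
```python
import numpy as np,cv2
a,b=[cv2.cvtColor(np.load(f)["img"],cv2.COLOR_RGB2GRAY).astype(float) for f in("w4.npz","w8.npz")]
for y0 in(108,135,165,195,215):
    pa,pb=[i[y0:y0+12].mean(0) for i in(a,b)]
    if y0 in(108,165): print(np.round(pa[254:284]),"\n",np.round(pb[254:284]))
    def sh(x0,x1):
        xs=np.arange(x0,x1);best=min((np.mean((np.interp(xs+d,np.arange(512),pb)-pa[xs])**2),d) for d in np.arange(-3,3,.02));return round(best[1],2),round(best[0],1)
    print(y0,"frame L",sh(160,200),"rod",sh(268,284),"frame R",sh(335,375))
```

```text
[ 60.  84.  90.  89.  91. 103. 122. 119.  95.  75.  63.  61.  67.  73.
  74.  70.  64.  56.  44.  37.  36.  36.  35.  34.  36.  34.  35.  33.
  34.  35.] 
 [133. 101.  91.  87.  90. 103. 124. 119.  96.  74.  63.  62.  67.  73.
  73.  70.  64.  55.  44.  37.  36.  34.  36.  34.  36.  36.  36.  34.
  34.  34.]
108 frame L (np.float64(-0.82), np.float64(3.4)) rod (np.float64(-0.04), np.float64(1.4)) frame R (np.float64(-0.9), np.float64(1.9))
135 frame L (np.float64(-0.82), np.float64(3.3)) rod (np.float64(0.14), np.float64(3.7)) frame R (np.float64(-0.9), np.float64(1.4))
[ 50.  53.  71.  92.  94.  90.  99. 115. 120. 107.  74.  54.  61.  69.
  74.  71.  66.  57.  44.  33.  34.  32.  35.  35.  33.  33.  37.  32.
  36.  37.] 
 [151. 134. 106.  87.  87.  90. 101. 116. 118. 101.  69.  54.  61.  70.
  73.  70.  64.  58.  44.  36.  35.  34.  34.  36.  35.  33.  35.  34.
  33.  33.]
165 frame L (np.float64(-0.88), np.float64(2.5)) rod (np.float64(0.02), np.float64(2.9)) frame R (np.float64(-0.92), np.float64(1.9))
195 frame L (np.float64(-0.86), np.float64(3.5)) rod (np.float64(-0.14), np.float64(1.4)) frame R (np.float64(-0.92), np.float64(2.3))
215 frame L (np.float64(-0.9), np.float64(2.4)) rod (np.float64(-0.3), np.float64(0.5)) frame R (np.float64(-0.92), np.float64(2.2))
```

```bash
python3 -m jog '[{"gripper":0.65,"slide":[0,0.09,-0.18],"rot":[0,0,0]},{"gripper":0.65,"slide":[0,0,0],"rot":[0,0,0]},{"gripper":0.65,"slide":[0,0,0],"rot":[0,0,0]},{"gripper":0.65,"slide":[0,0,0],"rot":[0,0,0]}]'
python3 look.py w10>/dev/null
python3 - <<'E'
import numpy as np,cv2
a,b=[cv2.cvtColor(np.load(f)["img"],cv2.COLOR_RGB2GRAY).astype(float) for f in("w4.npz","w10.npz")]
for y0 in(108,135,165,195,215):
    pa,pb=[i[y0:y0+12].mean(0) for i in(a,b)]
    def sh(x0,x1):
        xs=np.arange(x0,x1);best=min((np.mean((np.interp(xs+d,np.arange(512),pb)-pa[xs])**2),d) for d in np.arange(-3,3,.02));return round(float(best[1]),2)
    print(y0,"frame L",sh(160,200),"rod",sh(268,284),"frame R",sh(335,375))
W=np.load("w10.npz")["W"]
m=(W[...,0]>.575)&(W[...,0]<.6)&(W[...,2]>.1)&(W[...,2]<.116)
w=W[m];vx,vy,x0,y0=cv2.fitLine(w[:,:2].astype(np.float32),cv2.DIST_HUBER,0,.01,.01).ravel();print("blade top z",np.median(w[:,2]),len(w),"y",w[:,1].min(),w[:,1].max(),"yaw",-np.degrees(np.arctan(vx/vy)))
for q in(w[w[:,1]<-.19],w[w[:,1]>-.13]): print(len(q),np.round(np.median(q,0),4))
E
```

```text
time: 49.55
tool_pos: [0.5828, -0.1482, 0.3863]
eef_rot: [[0.001, -1.0, -0.0], [-1.0, -0.001, -0.0], [0.0, 0.0, -1.0]]
wrist_force: [-0.4, -0.1, 0.5]
grip_width: 0.65
grasp_force: 0.0
108 frame L -0.36 rod 0.18 frame R -1.06
135 frame L -0.36 rod 0.14 frame R -1.08
165 frame L -0.42 rod 0.12 frame R -1.1
195 frame L -0.42 rod 0.2 frame R -1.1
215 frame L -0.48 rod 0.08 frame R -1.08
blade top z 0.10837615247035473 844 y -0.2303270282397753 -0.06271630567635725 yaw 1.2500517
422 [ 0.5911 -0.2123  0.1084]
126 [ 0.5862 -0.0722  0.1081]
```

The bar is pushed back about 0.9 mm and stayed there after a shove, and the blade is seated (top at 108 mm). I'll back off and check the whole scene.

```bash
python3 -m jog '[{"gripper":0.65,"slide":[0,2,-3],"rot":[0,0,0]},{"gripper":0.65,"slide":[0,3.5,-2],"rot":[0,0,0]},{"gripper":0.65,"slide":[0,3.5,0],"rot":[0,0,0]},{"gripper":0.65,"slide":[0,3.5,0],"rot":[0,0,0]},{"gripper":0.65,"slide":[-3.5,0,0],"rot":[0,0,0]},{"gripper":0.65,"slide":[0,0,0],"rot":[0,0,0]},{"gripper":0.65,"slide":[0,0,0],"rot":[0,0,0]}]'
python3 - <<'E'
from h import *
p=r.grab_frame("scene");cv2.imwrite("pics/f.png",cv2.resize(p["img"][110:370,110:490,::-1],(800,547)))
W=cloud(p)
w=[b for b in blobs(W,(.57,.62,-.17,-.12,.12,.2),10)]
for n,x in w: print(n,x[:,0].min(),x[:,0].max(),x[:,2].max())
t=cloud(r.grab_frame("top"));show("tabs",blobs(t,(.40,.75,.02,.32,.115,.15),20));show("tab8",blobs(t,(.55,.66,-.3,0,.165,.21),10));show("b",blobs(t,(.55,.66,-.3,0,.14,.16),20))
E
```

```text
time: 50.18
tool_pos: [0.4572, -0.1124, 0.4371]
eef_rot: [[0.003, -1.0, 0.002], [-1.0, -0.003, 0.0], [-0.0, -0.002, -1.0]]
wrist_force: [0.4, -0.6, -0.4]
grip_width: 0.647
grasp_force: 0.0
543 0.5826310758532435 0.6180829834413099 0.19421572330835424
tabs 161 [668.  177.2 128.9] mean [666.9 176.8 136. ] rect [668.2 177.2] [21.1 39.9] 3.8
tabs 136 [621.2 176.3 129.4] mean [621.  176.3 136. ] rect [621.4 176.3] [17. 39.] 1.2
tabs 112 [575.9 173.2 130.5] mean [575.9 172.1 135.9] rect [576.7 173. ] [14.8 39.3] 3.8
tabs 85 [529.8 167.4 131. ] mean [529.9 167.4 136.4] rect [530.  167.4] [ 9.8 38.8] 1.2
tab8 76 [ 587.3 -144.6  180.7] mean [ 587.2 -143.4  187.7] rect [ 587.3 -144.7] [ 6.9 39.3] 0.3
b 89 [609.5 -84.2 149.4] mean [609.4 -83.9 150.7] rect [609.5 -84.1] [21.8 23. ] 88.5
b 88 [ 611.  -124.3  148.9] mean [ 610.9 -123.9  151. ] rect [ 611.4 -124.3] [21.9 23.9] 46.3
b 94 [ 613.2 -165.   148.3] mean [ 613.  -164.7  150.3] rect [ 613.  -165.1] [23.  22.8] 82.8
b 94 [ 613.1 -207.1  148.4] mean [ 612.3 -206.4  150.5] rect [ 612.6 -207.2] [24.7 23.5] 70.7
```

View pics/f.png

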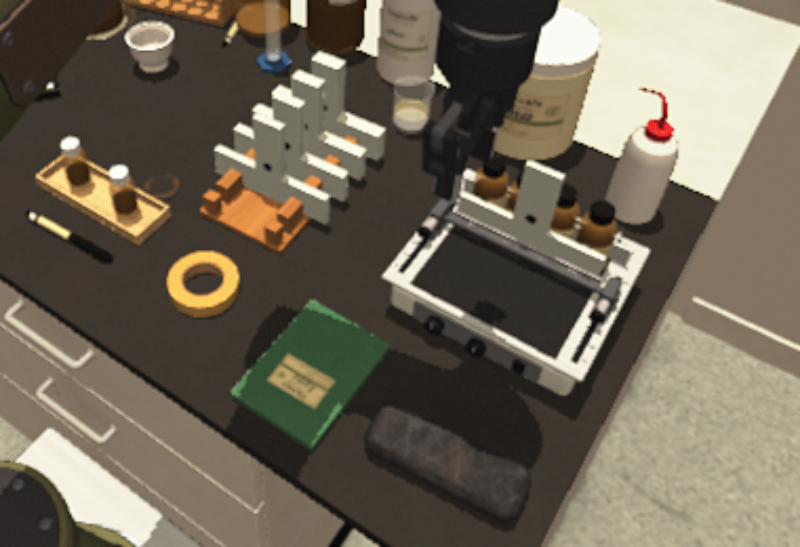

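The picture shows everything in order. Plate 8 is upright and down at (540,215), in front of four bottles, the two done bottles stand in the tray at (70,160) and (120,188), and four plates are in the rack at about (300,140).

```bash
python3 -c "
from bench import r
print(r.job_done())"
```

```text
the job is handed in; nothing more can be done
None
```

Handed in at about 50 s with no verdict returned: both white-capped bottles stand in the wooden tray, all four labelled bottles stand against the rear fence, the 8 mm plate is down on the shaker tray and gripped (bar pushed back about 0.9 mm by camera, 0.6 mm needed), and the other four plates never left their slots.

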